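Refit a microscope's stage insert and load a typing tray

ROBOT

A 6-joint arm with a two-finger parallel gripper is mounted at the origin on the work surface. World frame = base frame: x ahead of the robot, y to its left, z up, the work surface at z = 0. Lengths are in m, angles in rad, forces in N, time in s.
With the tool pointing down it reaches from about 0.35 to 1 m from the base axis. Payload 7.1 kg.
Tool frame: the origin (TCP) lies at the very end of the fingers, on their centre line; the grasp point (between the pads) lies 19 mm behind it; z points along the fingers, x is the direction in which the jaws open and shut, and the axes are right-handed (so a half turn about z gives the same grasp; the last joint's range is limited). The gripper opens to 85 mm and grips with 20 to 120 N. Pads are 22 mm wide; open, the fingers measure 114 mm over their backs; the gripper's body (76 mm by 85 mm) begins 54 mm behind the grasp point. The pads swing forward as they close: fully open they stand 13 mm farther back than shut.
Start: joints at [1.255, 0.423, 1.63, -0, 1.089, -0.019], TCP at [0.183, 0.598, 0.231] pointing down, gripper open.
Joint ranges: [-3, 3], [-0.9, 2.11], [0.09, 2.58], [-1.31, 4.45], [0.11, 2.69], [-2.54, 2.54]. Speed limits (rad/s): [2.39, 2.39, 3.01, 3.14, 3.14, 3.14].

INTERFACE

Orientations are given as a unit quaternion [x, y, z, w].
In Python, from bench import r gives the robot as it stands.
- The arm moves only by the shell command python3 -m crank 'ROWS' [FORCE]. ROWS is JSON, a list of rows, each a list of 5 numbers: the opening, from -1 (shut) to 1 (fully open), then the shift along the tool's x, y, z scaled (see below), then the turn about the tool's z scaled (see below). A call has exactly 10 rows; each row shifts and turns the commanded pose from where the row before left it, along the tool's axes as they then stand; what a row does not reach is not made up. The controller multiplies each number of a shift by 0.5 m and each number of a turn by 60 degrees. A row lasts 1/12 s, in which the tool goes at most 41.7 mm and 7.16 degrees, less where a joint would pass 70% of its speed; a pose out of reach is approached as far as the arm can. A call with a number of a shift or a turn outside -1 to 1 is refused whole. A call with a gripper value outside its range is refused whole. The fingers move at their own pace and stop on an object; FORCE is the grip in N (left out, the last holds). Time passes only in rows, so rows that do not move let the fingers close, or fill a call up. It gives the time, the measured TCP pose, the force and the opening at its end, in the units of the state.
- r.get_obs(): the state, without advancing time (a new reading comes with each control period).
- r.snapshot(name): name is "scene" or "side" or "wrist"; returns the picture (480x640x3 uint8, red, green, blue); there is no depth.
- r.calibration(name): a dict with "camera_matrix" (3x3 intrinsics, pixels), "pose" (4x4, takes a point from camera to world coordinates). Camera axes: x right, y up, looking along -z (the intrinsics and any distortion apply to the point x, -y, -z); pixel columns grow to the right and rows downward; lengths in m; the calibration is good to about 2 mm. A picture is of the moment at which its call begins: read the wrist's pose just before it. calibration takes no time and is no camera call; for the wrist camera it gives the pose at the moment of the call.
- r.job_done(): hands the job in, once; it reports no verdict.
The state is a dict: "time": time; "joint_positions": joint angles; "qvel": joint speeds; "tau": joint torques, N m; "eef_pos": TCP position; "eef_rot": TCP orientation; "contact_force": force on the tool from outside, world axes, zero at the start; "wrist_torque": the same for the moment, N m; "grip_width": finger opening in m.
Only numpy, scipy, OpenCV 4.12 (cv2) and the standard library are available. Lean on these libraries where they do the work, as an engineer would, in place of code of your own. Each camera call takes 0.05 s, during which the arm holds its last target.

TASK

Get the inverted microscope ready to read the typing tray: gently lay the loose ring-shaped stage insert flat on the stage beside its round recess, slide it across the stage under the condenser until it drops into the recess, flush with the stage, and then gently set the typing tray flat on the insert, centred over its hole. Do not bump the condenser, and leave the slide box, card rack and reagent bottle where they stand.

Things in the scene. Friction and masses are not known exactly. Their poses are not given: they have to be found in the camera images.
- insert: Stage insert: a flat bare-aluminium ring, 110 mm outside diameter, 8 mm thick, with a round 54 mm hole in the middle, so its web is 28 mm wide and can be pinched with one finger in the hole and one outside. 155 g. Lower outer edge bevelled steeply, 1 mm wide. At the start it lies flat on the bench. Origin: centre of its underside; z up along its axis (bevel down). Its yaw means nothing.
- typing_tray: Typing tray with its lid on: a flat white plastic plate 82 mm long (x), 54 mm wide (y), 14 mm high, with a grid of small round wells, 60 g. At the start it lies flat on the bench, wells up. Origin: centre of its underside; x along its length, z up.
- recess (a point): Centre of the round recess in the microscope's stage, at the level of the stage's flat top, 180 mm above the bench. z up; +y points to the microscope's front, -y to its pillar. The recess is 113 mm in diameter and 8 mm deep (the insert lies flush in it), upper rim bevelled steeply, 1.5 mm wide; its floor is a ledge round a 92 mm opening, in which the objective's tip stands 13 mm below the stage's top.
- microscope: Inverted microscope, fixed. Origin on the bench straight below the recess's centre, axes as the recess's. Grey flat stage plate: x -130 to 130 mm, y -95 to 135 mm, empty. White pillar behind it (x -35 to 35, y -107 to -153 mm), an arm from it over the stage 225 mm above it. Foot under the stage: x -100 to 100, y -175 to 135 mm, focus knobs 30 mm out on both x sides, 62 mm above the bench.
- condenser: Condenser of the microscope, fixed over the middle of the recess, hanging from the arm. Its black barrel is 72 mm in diameter and starts 158 mm above the stage's top; below it a lens mount 44 to 52 mm in diameter reaches down to 140 mm above the stage's top. Origin: at the recess's centre on the level of the stage's top (not in the condenser); z up. A gripper pointing straight down does not fit under it.
- slide_box: Bystander: grey plastic slide box, 86 mm (x) by 100 mm (y), 34 mm high, standing on the bench. Origin: centre of its underside.
- card_rack: Bystander: white and clear rack full of upright gel cards, 80 mm (x) by 145 mm (y), 73 mm high, standing on the bench. Origin: centre of its underside.
- reagent_bottle: Bystander: amber reagent bottle with white cap, 44 mm in diameter, 88 mm high, standing on the bench. Origin: centre of its underside.
Not all that is in view belongs to the job. Of the things that look like the insert, take the one that is farthest from the robot's base at the start. Of the things that look like the typing_tray, the smaller one is meant.

How it is judged:
On the way, in this order (a step that is already met when the one before it is completed fails the run):
1. the insert lies flat on the stage, beside the recess (its centre 30 to 140 mm from the recess's, its underside within 2 mm of the stage's top) (horizontal distance between insert and recess between 0.03 and 0.14 m and z of insert in the frame of recess between -0.002 and 0.002 m and angle between insert's own z axis and vertical below 0.035 rad), for 0.2 s.
2. the insert has slid, still flat on the stage, to within 25 mm of the recess's centre (horizontal distance between insert and recess below 0.025 m and contact force between insert and microscope above 0.05 N and z of insert in the frame of recess between -0.003 and 0.0025 m and angle between insert's own z axis and vertical below 0.05 rad), for 0.04 s.
3. the insert has dropped into the recess and lies flush (horizontal distance between insert and recess below 0.004 m and z of insert in the frame of recess between -0.0105 and -0.0065 m and angle between insert's own z axis and vertical below 0.03 rad), for 0.2 s.
At the end, for the whole second after the job is handed in: The insert lies in the recess, flush with the stage within 2 mm, level and centred within 4 mm; the typing tray lies flat and wells up on it (underside within 2 mm of the stage's top), its middle within 10 mm of the recess's centre; both are at rest (all of step 3 and horizontal distance between typing_tray and recess below 0.01 m and z of typing_tray in the frame of recess between -0.002 and 0.002 m and angle between typing_tray's own z axis and vertical below 0.03 rad and linear speed of each of insert, typing_tray below 0.02 m/s); the robot touches nothing.
It fails at once if the condenser is bumped (more than 6 N) (contact force between condenser and anything else above 6 N).
It fails at once if the insert or the tray is dropped or rammed onto the microscope (more than 45 N) (contact force between any of insert, typing_tray and microscope above 45 N or contact force between typing_tray and insert above 45 N).
It fails at once if the slide box is shifted more than 20 mm or tipped (distance of slide_box from where it was at the start of the episode above 0.02 m or angle between slide_box's own z axis and vertical above 0.25 rad).
It fails at once if the card rack is shifted more than 20 mm or tipped (distance of card_rack from where it was at the start of the episode above 0.02 m or angle between card_rack's own z axis and vertical above 0.25 rad).
It fails at once if the reagent bottle is shifted more than 20 mm or tipped (distance of reagent_bottle from where it was at the start of the episode above 0.02 m or angle between reagent_bottle's own z axis and vertical above 0.25 rad).
It also fails if it takes over 61 s, if anything falls off the work surface, if the arm or the gripper's body presses on something with over 40 N, if the wrist force passes 120 N, or if a joint passes its speed limit or range.

## Working session

There is one attempt and no reset: what is moved stays moved. The work goes in short steps, Python scripts to look and compute and a shell command to move; the robot and the scene stay as the last step left them, time stands still between calls to the robot, and variables do not carry over. Pictures are saved under pics/ and viewed, and the job is handed in when it is done.

```bash
ls; mkdir -p pics
python3 - <<'E'
from bench import r
import cv2,numpy as np
print(r.get_obs())
for n in ["scene","side","wrist"]:
    c=r.calibration(n);print(n,np.round(c["camera_matrix"],1).tolist(),np.round(c["pose"],4).tolist(),[k for k in c])
    cv2.imwrite(f"pics/{n}0.png",r.snapshot(n)[:,:,::-1])
E
```

```text
pics
{'time': 0.0, 'joint_positions': array([ 1.25500564e+00,  4.23869597e-01,  1.63072757e+00,  6.42277913e-06,
        1.08862213e+00, -1.90110394e-02]), 'qvel': array([-3.30330426e-05,  2.01003938e-03, -6.13618124e-04, -5.45104690e-04,
        1.35338457e-04, -1.42513701e-03]), 'tau': array([-2.09293437e-03, -5.57369578e+01, -2.81750447e+01, -2.28206250e-04,
        7.30875632e-03, -3.42025237e-05]), 'eef_pos': array([0.18257728, 0.59713383, 0.23051299]), 'eef_rot': array([ 8.03879392e-01,  5.94791779e-01, -6.64540238e-04,  4.68925502e-04]), 'contact_force': array([-1.64251659, -0.03596491,  0.14306076]), 'wrist_torque': array([-0.06068077,  0.00480015, -0.00583437]), 'grip_width': 0.08540776362544787}
scene [[592.9, 0.0, 332.9], [0.0, 592.9, 233.2], [0.0, 0.0, 1.0]] [[-0.4181, -0.5505, 0.7226, 1.2614], [0.9084, -0.253, 0.3329, 0.4449], [-0.0004, 0.7956, 0.6058, 0.75], [0.0, 0.0, 0.0, 1.0]] ['camera_matrix', 'pose']
side [[507.3, 0.0, 322.9], [0.0, 507.3, 236.9], [0.0, 0.0, 1.0]] [[0.9877, 0.1292, -0.0885, 0.4186], [-0.1557, 0.7477, -0.6455, -0.5324], [-0.0172, 0.6513, 0.7586, 0.8986], [0.0, 0.0, 0.0, 1.0]] ['camera_matrix', 'pose']
wrist [[432.7, 0.0, 322.8], [0.0, 432.7, 241.0], [0.0, 0.0, 1.0]] [[0.2925, -0.906, -0.3059, 0.1046], [0.9563, 0.2764, 0.0955, 0.6222], [-0.002, -0.3205, 0.9472, 0.3729], [0.0, 0.0, 0.0, 1.0]] ['camera_matrix', 'pose']
```

View pics/scene0.png

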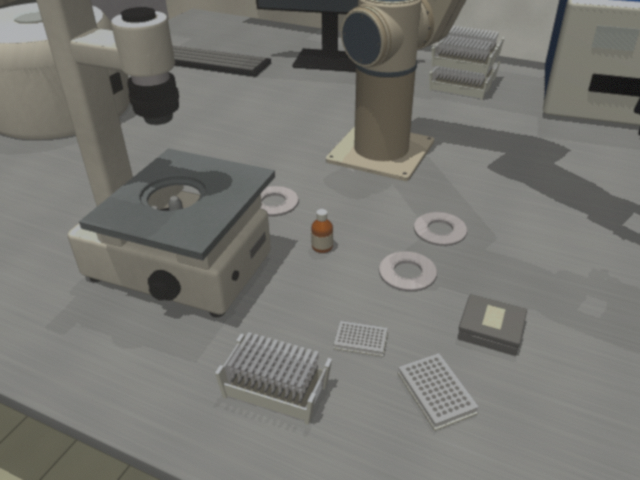

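View pics/side0.png

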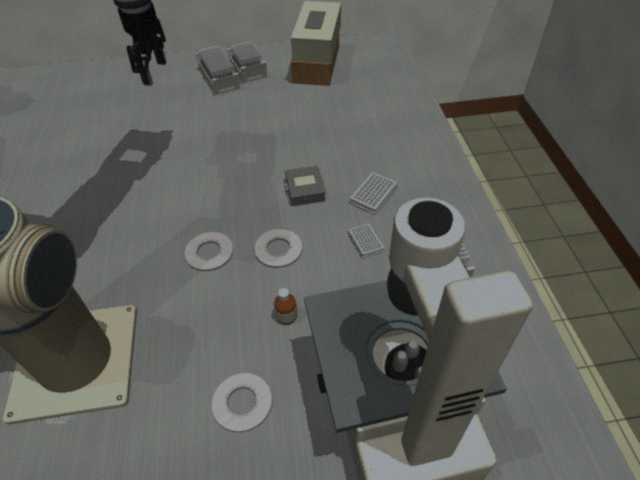

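View pics/wrist0.png

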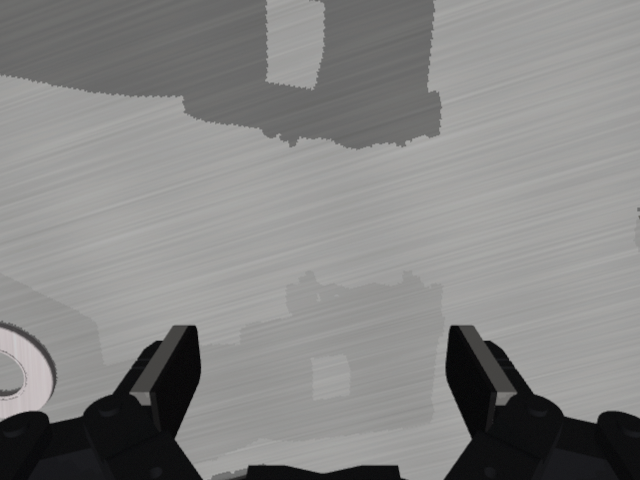

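Ring-like candidates are at scene pixels (440,228), (408,270) and (278,200), seen in the side view at (209,251), (278,248) and (242,402). The trays are at scene (361,338), which is the small one, and (437,390), which is larger. I'll measure them all.

```bash
cat > h.py <<'E'
import numpy as np,cv2
from bench import r
def cal(n):
    c=r.calibration(n);return np.array(c["camera_matrix"]),np.array(c["pose"])
def toplane(px,z,K,P):
    px=np.atleast_2d(px).astype(float)
    d=np.c_[(px[:,0]-K[0,2])/K[0,0],-(px[:,1]-K[1,2])/K[1,1],-np.ones(len(px))]@P[:3,:3].T
    t=(z-P[2,3])/d[:,2]
    return P[:3,3]+d*t[:,None]
def proj(X,K,P):
    X=np.atleast_2d(X);c=(X-P[:3,3])@P[:3,:3]
    return np.c_[K[0,0]*c[:,0]/-c[:,2]+K[0,2],K[1,1]*-c[:,1]/-c[:,2]+K[1,2]]
def circ(p):
    A=np.c_[2*p[:,:2],np.ones(len(p))];s=np.linalg.lstsq(A,(p[:,:2]**2).sum(1),rcond=None)[0]
    return s[:2],np.sqrt(s[2]+s[0]**2+s[1]**2)
E
python3 - <<'E'
from h import *
for n in ["scene","side"]:
    K,P=cal(n);im=cv2.imread(f"pics/{n}0.png").astype(int)
    b,g,rr=im[...,0],im[...,1],im[...,2]
    for s in ([(440,228),(408,270),(278,200)] if n=="scene" else [(209,251),(278,248),(242,402)]):
        gr=im.mean(2); x0,y0=s; w=40
        sub=im[y0-w:y0+w,x0-w:x0+w]; 
        m=(sub.mean(2)>140).astype(np.uint8)
        k,l,st,ce=cv2.connectedComponentsWithStats(m)
        best=1+np.argmax(st[1:,4]); mm=(l==best).astype(np.uint8)
        cs,h=cv2.findContours(mm,cv2.RETR_CCOMP,cv2.CHAIN_APPROX_NONE)
        for c,hh in zip(cs,h[0]):
            if len(c)<25: continue
            p=c[:,0,:]+[x0-w,y0-w]
            q=toplane(p,0.008,K,P);cc,R=circ(q)
            print(n,s,"hole" if hh[3]>=0 else "outer",np.round(cc,4),"D",round(2*R*1000,1),"dist",round(np.hypot(*cc),3))
    for nm,s in ({"rec":[(172,193)]} if n=="scene" else {"rec":[(398,345)]}).items(): print(toplane(s,0.18,K,P))
im=cv2.imread("pics/scene0.png");cv2.imwrite("pics/c1.png",cv2.resize(im[130:270,60:300],None,fx=3.3,fy=3.3,interpolation=cv2.INTER_CUBIC))
im=cv2.imread("pics/side0.png");cv2.imwrite("pics/c2.png",cv2.resize(im[270:450,290:530],None,fx=3.3,fy=3.3,interpolation=cv2.INTER_CUBIC))
im=cv2.imread("pics/scene0.png");cv2.imwrite("pics/c3.png",cv2.resize(im[280:440,310:550],None,fx=3.3,fy=3.3,interpolation=cv2.INTER_CUBIC))
E
```

```text
scene (440, 228) outer [0.2619 0.2314] D 106.3 dist 0.35
scene (440, 228) hole [0.2605 0.2315] D 60.5 dist 0.348
scene (408, 270) outer [0.4194 0.2134] D 107.3 dist 0.471
scene (408, 270) hole [0.4175 0.214 ] D 59.8 dist 0.469
scene (278, 200) outer [ 0.3119 -0.1291] D 86.9 dist 0.338
[[ 0.59359199 -0.17133547  0.18      ]]
side (209, 251) outer [0.2732 0.1948] D 38.4 dist 0.336
side (278, 248) outer [0.4194 0.2111] D 86.7 dist 0.469
side (242, 402) outer [ 0.3153 -0.1364] D 104.6 dist 0.344
side (242, 402) hole [ 0.3149 -0.1353] D 61.8 dist 0.343
[[ 0.583954   -0.16266168  0.18      ]]
```

View pics/c1.png

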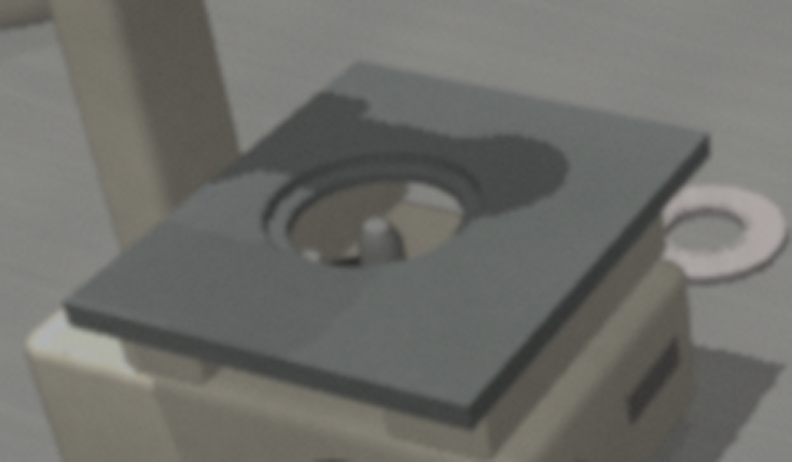

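View pics/c2.png

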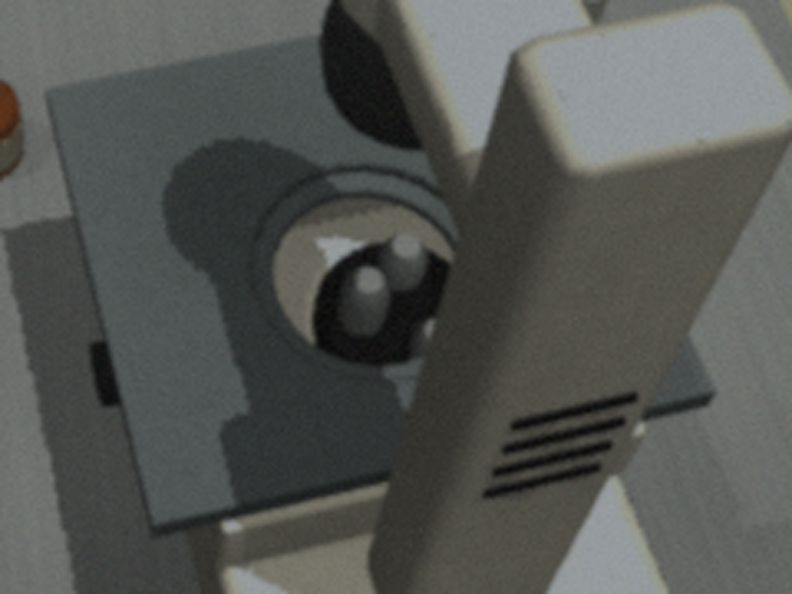

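View pics/c3.png

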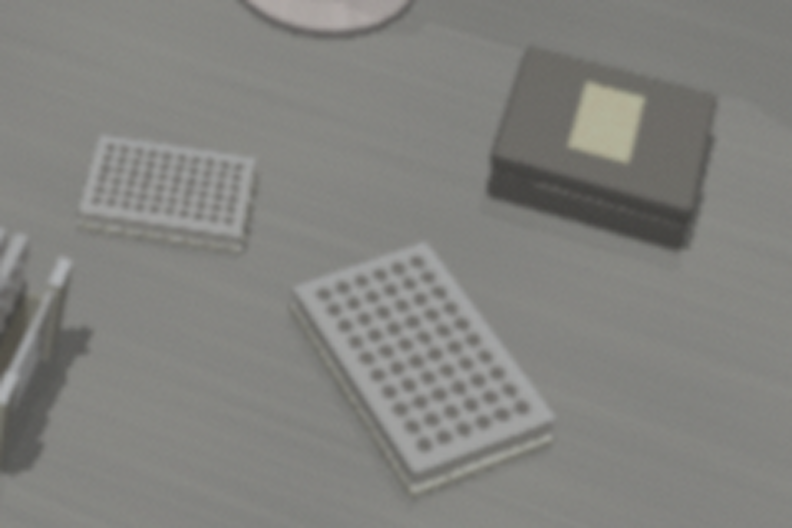

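Run:
```python
from h import *
K,P=cal("scene")
c=np.array([(360,62),(710,135),(470,410),(67,305)])/3.3+[60,130]
q=toplane(c,0.18,K,P);print("stage scene A B C D\n",np.round(q,4))
t=np.array([(100,137),(256,158),(242,237),(82,213)])/3.3+[310,280]
q2=toplane(t,0.014,K,P);print("tray\n",np.round(q2,4),q2.mean(0),[np.linalg.norm(q2[i]-q2[i-1]) for i in range(4)])
t=np.array([(428,243),(553,418),(415,475),(292,293)])/3.3+[310,280]
q3=toplane(t,0.014,K,P);print("big\n",q3.mean(0),[np.linalg.norm(q3[i]-q3[i-1]) for i in range(4)])
im=cv2.imread("pics/scene0.png").astype(int)
print("bottle base",toplane((322,250),0,K,P),"box",toplane((493,310),0.034,K,P),"rack",toplane((275,350),0.073,K,P))
# recess rim: ellipse points by eye (upper rim)
e=np.array([(263,222),(275,190),(310,168),(370,153),(430,158),(470,175),(484,200)])/3.3+[60,130]
print("rim",circ(toplane(e,0.18,K,P)))
K,P=cal("side")
c=np.array([(48,92),(150,522),(713,393)])/3.3+[290,270]
q=toplane(c,0.18,K,P);print("stage side E F G\n",np.round(q,4))
e=np.array([(253,240),(275,200),(310,177),(360,166),(410,172),(450,195)])/3.3+[290,270]
print("rim",circ(toplane(e,0.18,K,P)))
im=cv2.imread("pics/side0.png");cv2.imwrite("pics/c4.png",cv2.resize(im[160:300,250:490],None,fx=3.3,fy=3.3,interpolation=cv2.INTER_CUBIC))
```

```text
stage scene A B C D
 [[ 0.468  -0.2726  0.18  ]
 [ 0.454  -0.044   0.18  ]
 [ 0.712  -0.026   0.18  ]
 [ 0.7268 -0.2536  0.18  ]]
tray
 [[0.6052 0.1565 0.014 ]
 [0.5853 0.2354 0.014 ]
 [0.638  0.2477 0.014 ]
 [0.6566 0.1698 0.014 ]] [0.62129696 0.20235192 0.014     ] [np.float64(0.053109014227729255), np.float64(0.08130229502293128), np.float64(0.05408100898988378), np.float64(0.08017854729300737)]
big
 [0.66925464 0.34773018 0.014     ] [np.float64(0.07603502396828794), np.float64(0.1103509915591669), np.float64(0.07233984999232493), np.float64(0.11035892640238538)]
bottle base [[0.42674472 0.03626371 0.        ]] box [[0.48968772 0.38961202 0.034     ]] rack [[0.75239634 0.11488464 0.073     ]]
rim (array([ 0.59414191, -0.16982357]), np.float64(0.057184579152721605))
stage side E F G
 [[ 0.4505 -0.0502  0.18  ]
 [ 0.4645 -0.2751  0.18  ]
 [ 0.7226 -0.2593  0.18  ]]
rim (array([ 0.5887138 , -0.17732312]), np.float64(0.058994554565919344))
```

View pics/c4.png

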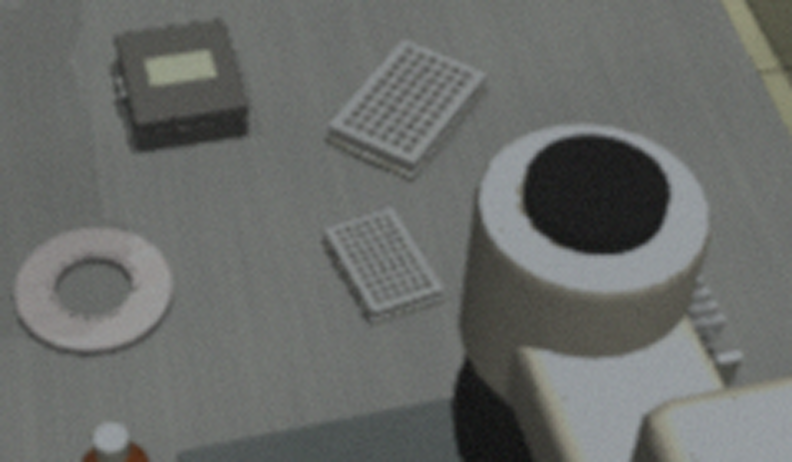

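The insert is the ring at scene (408,270), at (0.419, 0.213): it is the farthest from the base at 0.47 m, against 0.35 and 0.34 m. The tray I want is the one at scene (361,338); it measures 81×54 mm, while the other measures 110×74 mm. The microscope's yaw is about 3.8°, with the recess near (0.5915, -0.172). I'll turn the tool to that yaw and go over the insert.

```bash
python3 -m crank '[[1,0,0,0,0.115],[1,0,0,0,0.115],[1,0,0,0,0.115],[1,0,0,0,0.115],[1,0,0,0,0.115],[1,0,0,0,0.115],[1,0,0,0,0.115],[1,0,0,0,0.115],[1,0,0,0,0.115],[1,0,0,0,0.115]]' 40
```

```text
time: 0.98
eef_pos: [0.1827, 0.5975, 0.231]
eef_rot: [0.999, 0.032, -0.0, 0.0]
contact_force: [1.0, -0.2, 0.8]
grip_width: 0.0854
```

```bash
cat >> h.py <<'E'
from scipy.spatial.transform import Rotation as Ro
def st():
    o=r.get_obs();R=Ro.from_quat(o["eef_rot"]).as_matrix();return o,o["eef_pos"],R
def go(t):
    o,p,R=st();d=R.T@(np.array(t)-p)
    print("t",o["time"],"tcp",np.round(p,4),"yaw",round(np.degrees(np.arctan2(R[1,0],R[0,0])),2),"tilt",np.round(R[2],3),"g",round(o["grip_width"],4),"F",np.round(o["contact_force"],1),"-> units",np.round(d/0.5,4))
E
python3 -c "
from h import *
go([0.378,0.210,0.20])"
```

```text
t 0.9833 tcp [0.1827 0.5975 0.231 ] yaw 3.65 tilt [-0.     0.001 -1.   ] g 0.0854 F [ 1.  -0.2  0.8] -> units [0.3405 0.7982 0.0623]
```

```bash
python3 -m crank '[[0.2,0.034,0.072,0,0],[0.2,0.034,0.072,0,0],[0.2,0.034,0.072,0,0],[0.2,0.034,0.072,0,0],[0.2,0.034,0.072,0,0],[0.2,0.034,0.072,0,0],[0.2,0.034,0.072,0,0],[0.2,0.034,0.072,0,0],[0.2,0.034,0.072,0,0],[0.2,0.034,0.072,0,0]]'
python3 - <<'E'
from h import *
go([0.378,0.213,0.2])
K,P=cal("wrist");im=r.snapshot("wrist")[:,:,::-1];cv2.imwrite("pics/w1.png",im);print(P.tolist())
E
```

```text
time: 1.82
eef_pos: [0.3778, 0.2485, 0.2314]
eef_rot: [0.999, 0.035, 0.0, -0.0]
contact_force: [-0.1, 0.5, -0.6]
grip_width: 0.0508
t 1.8167 tcp [0.3778 0.2485 0.2314] yaw 4.01 tilt [ 0. -0. -1.] g 0.0508 F [-0.1  0.5 -0.6] -> units [-0.0046  0.0709  0.0627]
[[0.9975485942313442, -0.06644869019314928, -0.021940230597733885, 0.3729974948953434], [0.0699748012309949, 0.9446459703302572, 0.32054253685195583, 0.33164545961094266], [-0.0005738813027358213, -0.3212920203030563, 0.9469799936375789, 0.3736335977624332], [0.0, 0.0, 0.0, 1.0]]
```

View pics/w1.png

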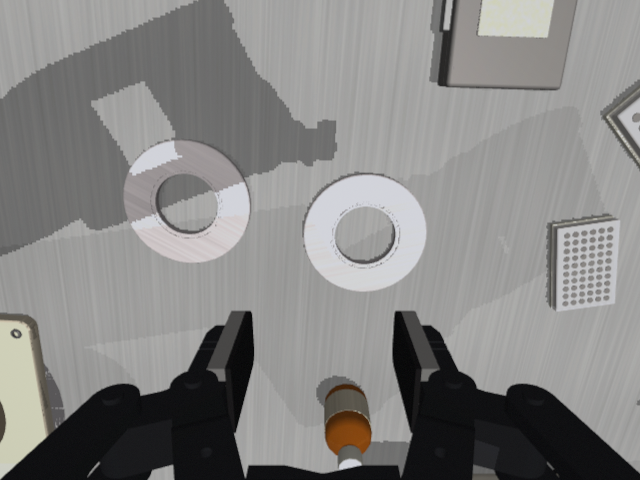

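The wrist view shows the chosen ring at about (365,233), the nearer decoy at (187,201) and the small tray at (585,263). I'll fit the ring and the tray.

Run:
```python
from h import *
K,P=cal("wrist");im=cv2.imread("pics/w1.png");hsv=im.mean(2)
m=np.zeros((480,640),np.uint8);m[170:296,298:432]=(hsv[170:296,298:432]>187)
m=cv2.morphologyEx(m,cv2.MORPH_CLOSE,np.ones((3,3)))
k,l,s,_=cv2.connectedComponentsWithStats(m);mm=(l==1+np.argmax(s[1:,4])).astype(np.uint8)
cs,h=cv2.findContours(mm,cv2.RETR_CCOMP,cv2.CHAIN_APPROX_NONE)
for c,hh in zip(cs,h[0]):
    if len(c)>50:
        (u,v),ax,an=cv2.fitEllipse(c);print(hh[3],u,v,ax);print(circ(toplane(c[:,0,:],0.008,K,P)))
t=np.array([(553,223),(616,217),(620,305),(557,309)])
q=toplane(t,0.014,K,P);print(np.round(q,4),q.mean(0),[np.linalg.norm(q[i]-q[i-1]) for i in range(4)])
go([0.378,0.213,0.2])
```

```text
-1 364.8750305175781 232.80923461914062 (114.58735656738281, 121.49899291992188)
(array([0.421002 , 0.2100758]), np.float64(0.0536871228018933))
0 364.77545166015625 235.3116455078125 (58.84068298339844, 62.364662170410156)
(array([0.42102115, 0.20952715]), np.float64(0.027610568833192954))
[[0.5817 0.2342 0.014 ]
 [0.6345 0.2432 0.014 ]
 [0.6624 0.1604 0.014 ]
 [0.6053 0.1525 0.014 ]] [0.62096578 0.19756736 0.014     ] [np.float64(0.0850897939981176), np.float64(0.05362080262972162), np.float64(0.08729083077230554), np.float64(0.05768516201204262)]
t 1.8667 tcp [0.3804 0.2437 0.2313] yaw 3.86 tilt [ 0.001  0.003 -1.   ] g 0.0511 F [ 1.2 -3.  -0.9] -> units [-0.0089  0.0607  0.0627]
```

```bash
python3 -m crank '[[0.2,0,0.012,0.05,0],[0.2,0,0.012,0.05,0],[0.2,0,0.012,0.05,0],[0.2,0,0.012,0.05,0],[0.2,0,0.012,0.04,0],[0.2,0,0,0,0],[0.2,0,0,0,0],[0.2,0,0,0,0],[0.2,0,0,0,0],[0.2,0,0,0,0]]'
python3 - <<'E'
from h import *
go([0.378,0.213,0.2])
K,P=cal("wrist");im=r.snapshot("wrist")[:,:,::-1];cv2.imwrite("pics/w2.png",im);np.save("pics/w2.npy",P)
go([0.378,0.213,0.2])
E
```

```text
time: 2.7
eef_pos: [0.3804, 0.2212, 0.1125]
eef_rot: [0.999, 0.035, 0.001, -0.001]
contact_force: [-0.3, 0.6, 0.2]
grip_width: 0.0512
t 2.7 tcp [0.3804 0.2212 0.1125] yaw 4.02 tilt [ 0.002 -0.001 -1.   ] g 0.0512 F [-0.3  0.6  0.2] -> units [-0.0054  0.0159 -0.1749]
t 2.75 tcp [0.3802 0.2211 0.1124] yaw 4.02 tilt [ 0.002 -0.001 -1.   ] g 0.0515 F [0.3 0.4 0.2] -> units [-0.0052  0.0157 -0.1752]
```

View pics/w2.png

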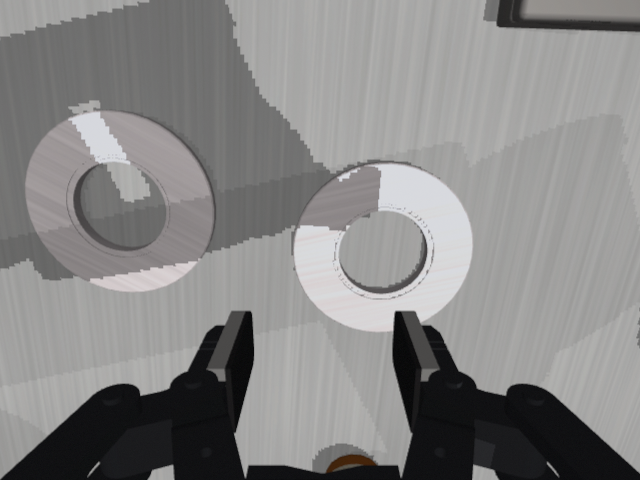

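Run:
```python
from h import *
K,_=cal("wrist");P=np.load("pics/w2.npy");im=cv2.imread("pics/w2.png")
m=(im.mean(2)>190).astype(np.uint8);m[:155]=0;m[340:]=0;m[:,:285]=0;m[:,480:]=0
m=cv2.morphologyEx(m,cv2.MORPH_OPEN,np.ones((3,3)))
k,l,s,_=cv2.connectedComponentsWithStats(m);mm=(l==1+np.argmax(s[1:,4])).astype(np.uint8)
ys,xs=np.nonzero(mm)
c=max(cv2.findContours(mm,cv2.RETR_EXTERNAL,cv2.CHAIN_APPROX_NONE)[0],key=len)[:,0,:]
q=toplane(c,0.008,K,P)
ctr=np.array([0.42,0.213])
for _ in range(6):
    d=np.hypot(*(q[:,:2]-ctr).T);sel=(d>0.050);ctr,R=circ(q[sel]);
print(ctr,R,sel.sum())
p=np.array([(294,245),(473,245),(388,162),(380,331),(315,205),(452,195),(455,293),(312,292)])
print(circ(toplane(p,0.008,K,P)))
c=ctr-0.041*np.array([0.9976,0.069]);print(c);go([c[0],c[1],0.0])
```

```text
[0.41847419 0.21572727] 0.053650302752008376 393
(array([0.4193973 , 0.21607112]), np.float64(0.05319579848766286))
[0.37757259 0.21289827]
t 2.75 tcp [0.3802 0.2211 0.1124] yaw 4.02 tilt [ 0.002 -0.001 -1.   ] g 0.0515 F [0.3 0.4 0.2] -> units [-0.0069  0.0163  0.2248]
```

```bash
python3 -m crank '[[0.2,-0.006,0.018,0.04,0],[0.2,0,0,0.04,0],[0.2,0,0,0.04,0],[0.2,0,0,0.04,0],[0.2,0,0,0.03,0],[0.2,0,0,0.02,0],[0.2,0,0,0.01,0],[0.2,0,0,0,0],[0.2,0,0,0,0],[0.2,0,0,0,0]]'
python3 - <<'E'
from h import *
K,P=cal("wrist");im=r.snapshot("wrist")[:,:,::-1];cv2.imwrite("pics/w3.png",im);np.save("pics/w3.npy",P)
go([0.3778,0.2117,0.0])
E
```

```text
time: 3.58
eef_pos: [0.3777, 0.2116, 0.0021]
eef_rot: [0.999, 0.035, 0.001, -0.0]
contact_force: [0.4, -0.6, 0.0]
grip_width: 0.051
t 3.6333 tcp [0.3777 0.2116 0.0021] yaw 4.0 tilt [ 0.001 -0.001 -1.   ] g 0.051 F [-0.8  0.2 -0.4] -> units [ 0.0002 -0.0002  0.0042]
```

View pics/w3.png

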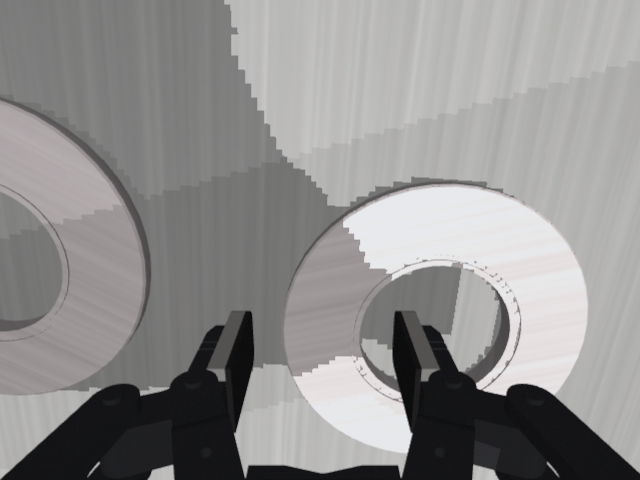

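The wrist view shows the right finger inside the hole (about 410,340) and the left finger outside the ring (about 240,340). Closing.

```bash
python3 -m crank '[[0,0,0,0,0],[-0.2,0,0,0,0],[-0.4,0,0,0,0],[-0.6,0,0,0,0],[-0.6,0,0,0,0],[-0.6,0,0,0,0],[-0.6,0,0,0,0],[-0.6,0,0,0,0],[-0.6,0,0,-0.01,0],[-0.6,0,0,-0.01,0]]' 40
python3 - <<'E'
from h import *
K,P=cal("wrist");im=r.snapshot("wrist")[:,:,::-1];cv2.imwrite("pics/w4.png",im);np.save("pics/w4.npy",P)
go([0.3778,0.2117,0.0])
E
```

```text
time: 4.47
eef_pos: [0.3769, 0.2111, 0.0116]
eef_rot: [0.999, 0.035, -0.0, 0.0]
contact_force: [0.7, -0.1, -1.0]
grip_width: 0.0267
t 4.5167 tcp [0.3773 0.2113 0.0123] yaw 3.99 tilt [ 0. -0. -1.] g 0.0266 F [-0.1  0.6 -0.8] -> units [ 0.001  -0.0007  0.0246]
```

View pics/w4.png

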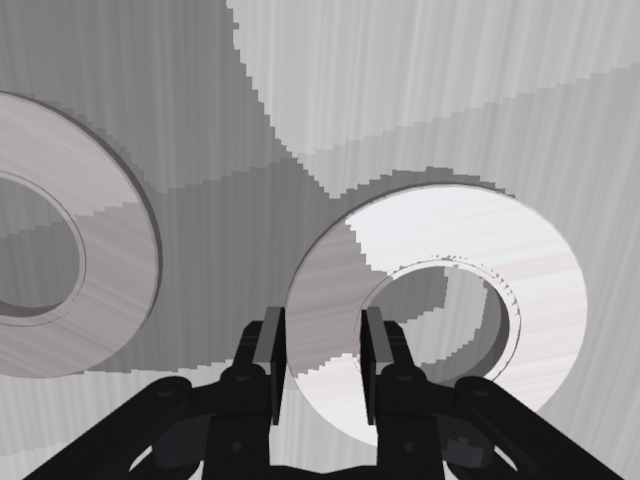

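The ring is pinched: it is visible lifted between the pads, with an opening of 26.6 mm. I'll lift it and carry it to a viewpoint near the stage.

```bash
python3 -m crank '[[-0.6,0,0,-0.02,0],[-0.6,0,0,-0.04,0],[-0.6,0,0,-0.06,0],[-0.6,0,0.01,-0.06,0],[-0.6,0,0.02,-0.06,0],[-0.6,0,0.03,-0.06,0],[-0.6,0,0.04,-0.06,0],[-0.6,0,0.04,-0.06,0],[-0.6,0,0.04,-0.06,0],[-0.6,0,0.04,-0.06,0]]' 60
python3 -m crank '[[-0.6,0.003,0.065,-0.03,0],[-0.6,0.003,0.065,-0.03,0],[-0.6,0.003,0.065,-0.03,0],[-0.6,0.003,0.065,-0.03,0],[-0.6,0.003,0.065,-0.03,0],[-0.6,0.003,0.065,-0.03,0],[-0.6,0.003,0.065,-0.03,0],[-0.6,0.003,0.065,0,0],[-0.6,0.003,0.05,0,0],[-0.6,0.003,0.03,0,0]]'
python3 -m crank '[[-0.6,0,0.01,0,0],[-0.6,0,0,0,0],[-0.6,0,0,0,0],[-0.6,0,0,0,0],[-0.6,0,0,0,0],[-0.6,0,0,0,0],[-0.6,0,0,0,0],[-0.6,0,0,0,0],[-0.6,0,0,0,0],[-0.6,0,0,0,0]]'
python3 - <<'E'
from h import *
K,P=cal("wrist");im=r.snapshot("wrist")[:,:,::-1];cv2.imwrite("pics/w5.png",im);np.save("pics/w5.npy",P)
cv2.imwrite("pics/s5.png",r.snapshot("scene")[:,:,::-1])
go([0.4808,-0.1794,0.183])
E
```

```text
time: 5.35
eef_pos: [0.3838, 0.1004, 0.2833]
eef_rot: [0.999, 0.035, 0.0, -0.0]
contact_force: [1.2, -0.1, -1.8]
grip_width: 0.0261
time: 6.18
eef_pos: [0.42, -0.199, 0.3869]
eef_rot: [0.999, 0.034, 0.0, 0.0]
contact_force: [-0.4, 0.2, -1.1]
grip_width: 0.026
time: 7.02
eef_pos: [0.421, -0.2015, 0.3863]
eef_rot: [0.999, 0.035, -0.0, -0.0]
contact_force: [-0.0, 1.4, -1.6]
grip_width: 0.0264
t 7.1167 tcp [ 0.421  -0.2017  0.3863] yaw 4.0 tilt [-0. -0. -1.] g 0.0261 F [ 0.8  0.2 -1.2] -> units [ 0.1224 -0.0361  0.4066]
```

View pics/w5.png

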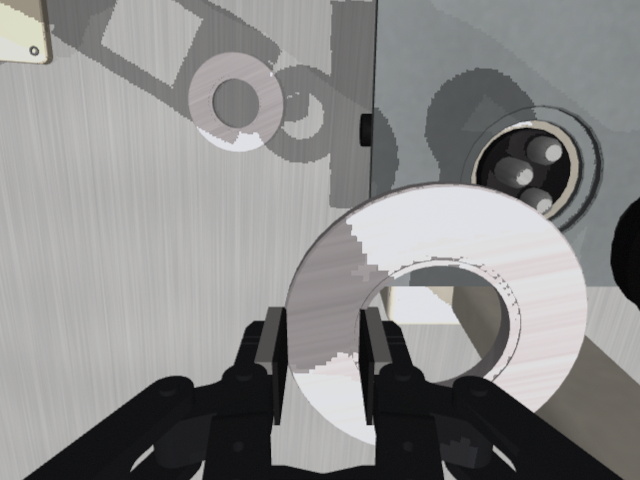

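View pics/s5.png

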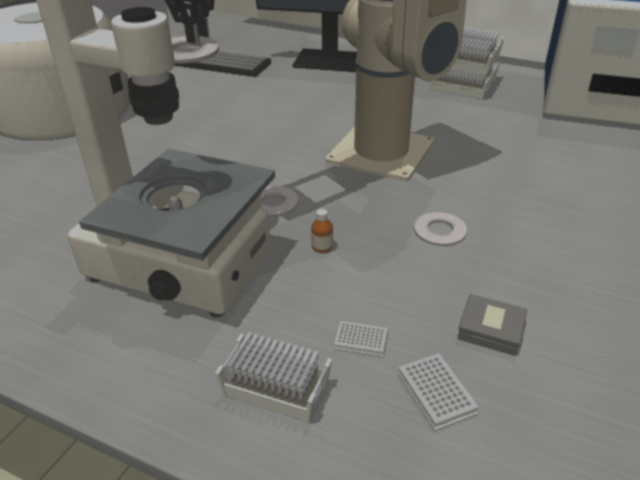

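```bash
python3 -c "
import cv2
im=cv2.imread('pics/w5.png');cv2.imwrite('pics/c5.png',cv2.resize(im[70:260,440:640],None,fx=3,fy=3,interpolation=cv2.INTER_CUBIC))"
```

```text
(no output)
```

View pics/c5.png

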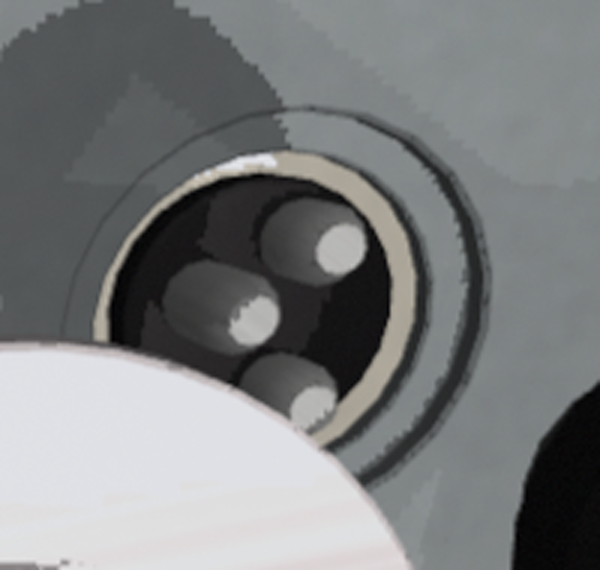

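Run:
```python
from h import *
K,_=cal("wrist");P=np.load("pics/w5.npy")
e=np.array([(62,330),(75,270),(100,220),(140,178),(200,133),(250,113),(305,105),(370,120),(430,155),(470,205),(490,265),(490,300),(480,355),(450,410),(400,465),(372,487)])/3+[440,70]
q=toplane(e,0.18,K,P);c,R=circ(q);print(c,R,np.round(np.hypot(*(q[:,:2]-c).T)-R,4))
l=toplane([(377,5),(372,190)],0.18,K,P);print(l,np.degrees(np.arctan2(*(l[0]-l[1])[[1,0]]))-90)
# ring held: outer boundary, assume top z = tcp+0.006
o,p,Rm=st()
im=cv2.imread("pics/w5.png")
pts=np.array([(286,300),(310,250),(345,215),(400,190),(450,183),(500,193),(540,215),(570,250),(587,300),(585,335),(570,380),(545,420)])
for z in (p[2]+0.006,):
    c2,R2=circ(toplane(pts,z,K,P));print("ring",c2,R2,Rm.T@np.r_[c2-p[:2],0])
```

```text
[ 0.58908994 -0.17201603] 0.05716567949255485 [-0.0002  0.0002  0.0005 -0.0005  0.0001  0.0003  0.0004 -0.0008 -0.0008
 -0.0003  0.0005  0.0004  0.0008 -0.0001 -0.0005 -0.0002]
[[ 0.45059926 -0.05531588  0.18      ]
 [ 0.46135617 -0.18973885  0.18      ]] 4.5752224327918185
ring [ 0.46137805 -0.19937466] 0.056053219084296675 [ 4.04103827e-02  5.37531703e-04 -1.95303637e-06]
```

The recess fit is good: R = 57.2 mm, residuals under 1 mm, centre (0.589, -0.172), matching the fixed cameras. I'll descend clear of the condenser and then move in.

```bash
python3 -m crank '[[-0.6,0,0,0.03,0],[-0.6,0,-0.006,0.05,0],[-0.6,0,-0.006,0.06,0],[-0.6,0,-0.006,0.06,0],[-0.6,0,-0.006,0.06,0],[-0.6,0,-0.006,0.06,0],[-0.6,0.01,-0.006,0.035,0],[-0.6,0.02,0,0.015,0],[-0.6,0.03,0,0,0],[-0.6,0.03,0,0,0]]'
python3 -m crank '[[-0.6,0.02,0,0,0],[-0.6,0.01,0,0,0],[-0.6,0,0,0,0],[-0.6,0,0,0,0],[-0.6,0,0,0,0],[-0.6,0,0,0,0],[-0.6,0,0,0,0],[-0.6,0,0,0,0],[-0.6,0,0,0,0],[-0.6,0,0,0,0]]'
python3 - <<'E'
from h import *
go([0.4793,-0.1792,0.182])
K,P=cal("wrist");im=r.snapshot("wrist")[:,:,::-1];cv2.imwrite("pics/w6.png",im);np.save("pics/w6.npy",P)
cv2.imwrite("pics/s6.png",cv2.resize(r.snapshot("scene")[130:270,60:300,::-1],None,fx=3.3,fy=3.3))
E
```

```text
time: 7.95
eef_pos: [0.4659, -0.1808, 0.2013]
eef_rot: [0.999, 0.035, -0.0, -0.0]
contact_force: [1.0, -0.2, -1.7]
grip_width: 0.0259
time: 8.78
eef_pos: [0.4795, -0.1796, 0.2014]
eef_rot: [0.999, 0.035, 0.0, 0.0]
contact_force: [0.8, -0.2, -1.5]
grip_width: 0.0261
t 8.7833 tcp [ 0.4795 -0.1796  0.2014] yaw 3.99 tilt [ 0.  0. -1.] g 0.0261 F [ 0.8 -0.2 -1.5] -> units [-0.0004 -0.0008  0.0388]
```

View pics/w6.png

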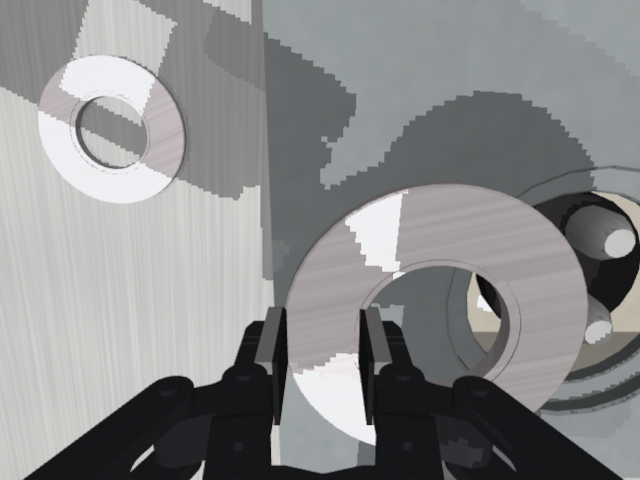

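View pics/s6.png

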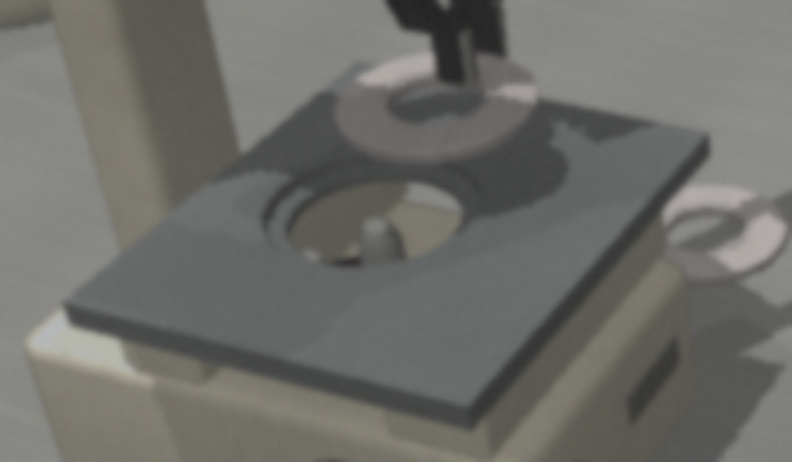

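```bash
python3 -m crank '[[-0.6,0,0,0.01,0],[-0.6,0,0,0.01,0],[-0.6,0,0,0.006,0],[-0.6,0,0,0.004,0],[-0.6,0,0,0.002,0],[-0.6,0,0,0.001,0],[-0.6,0,0,0.001,0],[-0.6,0,0,0.001,0],[-0.6,0,0,0,0],[-0.6,0,0,0,0]]'
python3 -c "
from h import *
go([0.4793,-0.1792,0.182])"
```

```text
time: 9.72
eef_pos: [0.4797, -0.1796, 0.1839]
eef_rot: [0.999, 0.035, 0.0, 0.0]
contact_force: [-0.4, -0.3, -1.7]
grip_width: 0.0259
t 9.7167 tcp [ 0.4797 -0.1796  0.1839] yaw 3.99 tilt [ 0.  0. -1.] g 0.0259 F [-0.4 -0.3 -1.7] -> units [-0.0007 -0.0008  0.0038]
```

```bash
python3 -m crank '[[-0.6,0,0,0.001,0],[-0.6,0,0,0,0],[-0.6,0,0,0.001,0],[-0.6,0,0,0,0],[-0.6,0,0,0.001,0],[-0.6,0,0,0,0],[-0.6,0,0,0,0],[-0.6,0,0,0,0],[-0.6,0,0,0,0],[-0.6,0,0,0,0]]'
```

```text
time: 10.55
eef_pos: [0.4797, -0.1795, 0.1824]
eef_rot: [0.999, 0.035, 0.0, 0.0]
contact_force: [-0.2, 0.1, -0.2]
grip_width: 0.026
```

The wrist load has gone from -1.7 N to -0.2 N, so the ring rests on the stage. Releasing slowly.

```bash
python3 -m crank '[[-0.6,0,0,0.001,0],[-0.35,0,0,0,0],[-0.25,0,0,0,0],[-0.1,0,0,0,0],[0.1,0,0,0,0],[0.2,0,0,0,0],[0.2,0,0,0,0],[0.2,0,0,0,0],[0.2,0,0,-0.01,0],[0.2,0,0,-0.02,0]]'
python3 - <<'E'
from h import *
go([0.4793,-0.1792,0.182])
K,P=cal("wrist");im=r.snapshot("wrist")[:,:,::-1];cv2.imwrite("pics/w7.png",im);np.save("pics/w7.npy",P)
E
```

```text
time: 11.38
eef_pos: [0.4789, -0.1793, 0.1964]
eef_rot: [0.999, 0.035, -0.001, -0.0]
contact_force: [-0.5, 0.3, -0.1]
grip_width: 0.051
t 11.3833 tcp [ 0.4789 -0.1793  0.1964] yaw 3.99 tilt [-0.002 -0.001 -1.   ] g 0.051 F [-0.5  0.3 -0.1] -> units [ 0.0009 -0.      0.0288]
```

View pics/w7.png

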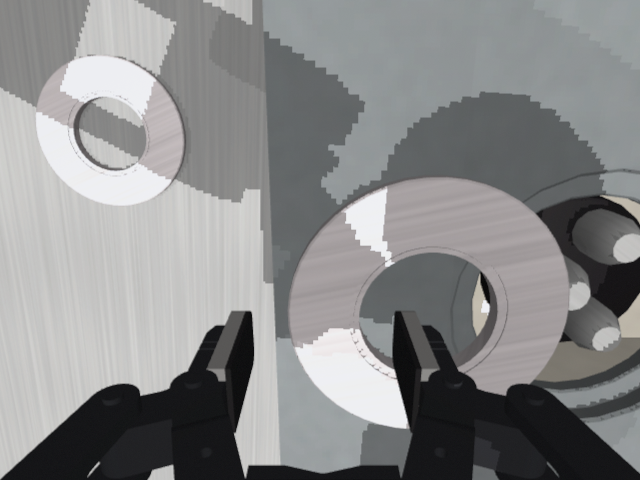

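```bash
python3 -m crank '[[0.2,0,0,-0.04,0],[0.2,0,0,-0.05,0],[0.4,-0.03,0,-0.05,0],[0.6,-0.04,0,-0.05,0],[0.8,-0.05,0,-0.05,0],[1,-0.04,0,-0.03,0],[1,-0.02,0,-0.02,0],[1,0,0,0,0],[1,0,0,0,0],[1,0,0,0,0]]'
python3 - <<'E'
from h import *
go([0.4793,-0.1792,0.182])
K,P=cal("wrist");im=r.snapshot("wrist")[:,:,::-1];cv2.imwrite("pics/w8.png",im);np.save("pics/w8.npy",P)
go([0.4793,-0.1792,0.182])
E
```

```text
time: 12.27
eef_pos: [0.3902, -0.1858, 0.3416]
eef_rot: [0.999, 0.035, 0.0, -0.0]
contact_force: [1.0, 0.2, 0.3]
grip_width: 0.0856
t 12.2667 tcp [ 0.3902 -0.1858  0.3416] yaw 3.99 tilt [ 0. -0. -1.] g 0.0856 F [1.  0.2 0.3] -> units [ 0.1785 -0.0007  0.3192]
t 12.3167 tcp [ 0.3902 -0.1857  0.3412] yaw 4.01 tilt [-0.001 -0.    -1.   ] g 0.0852 F [0.2 0.3 0.4] -> units [ 1.789e-01 -3.000e-04  3.183e-01]
```

View pics/w8.png

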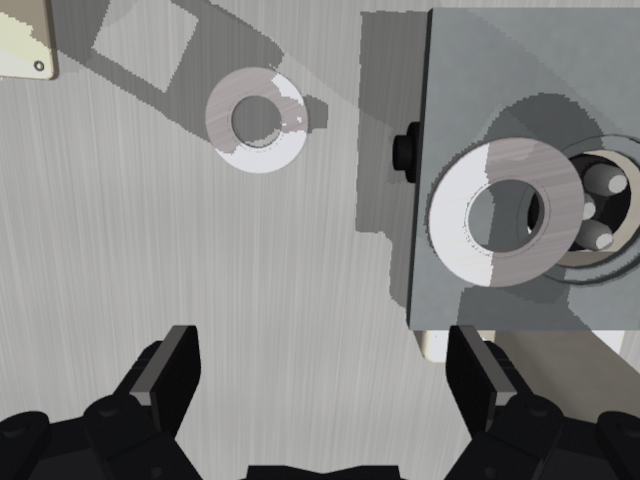

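```bash
python3 -c "
import cv2
im=cv2.imread('pics/w8.png');cv2.imwrite('pics/c8.png',cv2.resize(im[120:310,410:640],None,fx=3.4,fy=3.15,interpolation=cv2.INTER_CUBIC))"
```

```text
(no output)
```

View pics/c8.png

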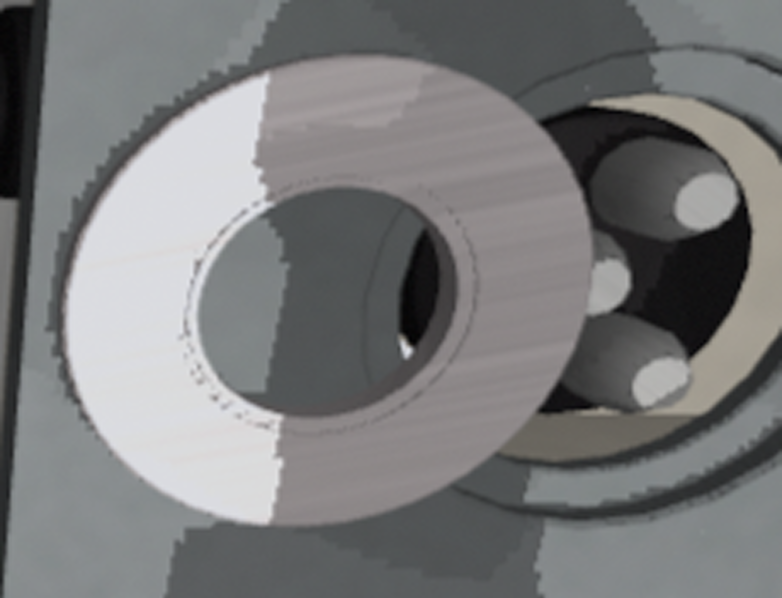

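Run:
```python
from h import *
K,_=cal("wrist");P=np.load("pics/w8.npy")
S=np.array([3.4,3.15]);O=[410,120]
a=np.array([(62,325),(75,250),(120,175),(190,110),(265,70),(360,55),(450,75),(520,115),(565,170),(590,235),(590,300),(560,375),(510,435),(450,480),(370,515),(300,525),(220,515),(150,475),(90,410)])/S+O
b=np.array([(518,98),(570,70),(630,52),(690,45),(750,53),(455,487),(510,510),(570,520),(640,515),(700,497),(775,455),(365,330),(378,260),(400,215)])/S+O
c1,R1=circ(toplane(a,0.188,K,P));q=toplane(b,0.18,K,P);c2,R2=circ(q);print(c1,R1,c2,R2,np.round(np.hypot(*(q[:,:2]-c2).T)-R2,4))
d=c2-c1;th=np.radians(4.0);print("along",d@[np.cos(th),np.sin(th)],"lat(+y)",d@[-np.sin(th),np.cos(th)],np.degrees(np.arctan2(d[1],d[0])))
o,p,Rm=st();e=c1-p[:2];print("ring in tool",Rm.T@np.r_[e,0])
```

```text
[ 0.52034782 -0.17548793] 0.05416771154982842 [ 0.58893296 -0.17128272] 0.056200834319180465 [-0.0005 -0.      0.0001  0.0004  0.0001  0.     -0.0001  0.0001  0.0002
  0.     -0.0004  0.0003  0.0001 -0.0003]
along 0.06871140370779022 lat(+y) -0.0005892861466991774 3.5086291423006752
ring in tool [ 1.30543524e-01 -1.05959282e-03 -7.64484439e-05]
```

The ring lies flat on the stage 68.7 mm from the recess, with a lateral error of about 0.6 mm along the push line. I'll descend fully open, outside the stage edge, so the back of the inner finger does the pushing.

```bash
python3 -m crank '[[1,-0.004,-0.002,0.03,0],[1,0,0,0.05,0],[1,0,0,0.06,0],[1,0,0,0.06,0],[1,0,0,0.06,0],[1,0,0,0.05,0],[1,0,0,0.02,0],[1,0,0,0.004,0],[1,0,0,0,0],[1,0,0,0,0]]'
python3 - <<'E'
from h import *
go([0.4793,-0.1792,0.182])
K,P=cal("wrist");im=r.snapshot("wrist")[:,:,::-1];cv2.imwrite("pics/w9.png",im);np.save("pics/w9.npy",P)
cv2.imwrite("pics/s9.png",cv2.resize(r.snapshot("scene")[100:250,100:320,::-1],None,fx=3.5,fy=3.5,interpolation=cv2.INTER_CUBIC))
cv2.imwrite("pics/d9.png",cv2.resize(r.snapshot("side")[260:440,220:420,::-1],None,fx=3.3,fy=3.3,interpolation=cv2.INTER_CUBIC))
E
```

```text
time: 13.15
eef_pos: [0.3884, -0.185, 0.1749]
eef_rot: [0.999, 0.035, -0.0, -0.0]
contact_force: [-0.6, 0.6, 0.2]
grip_width: 0.0848
t 13.15 tcp [ 0.3884 -0.185   0.1749] yaw 4.01 tilt [-0. -0. -1.] g 0.0848 F [-0.6  0.6  0.2] -> units [ 0.1822  0.0011 -0.0141]
```

View pics/s9.png

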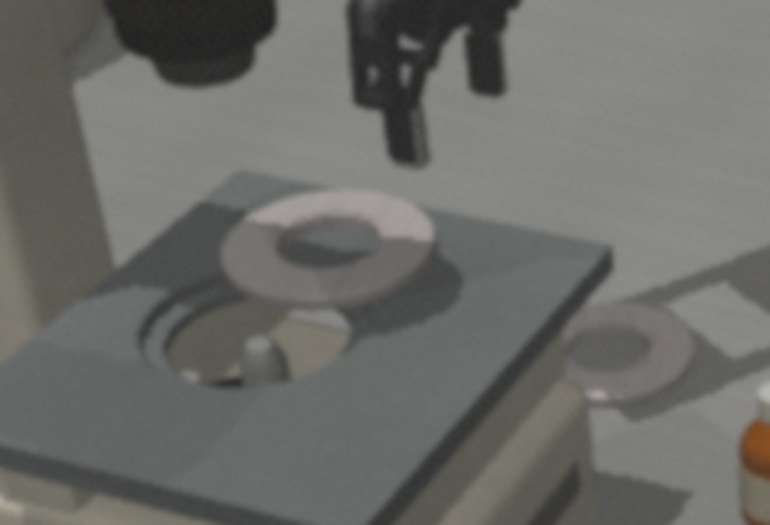

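View pics/d9.png

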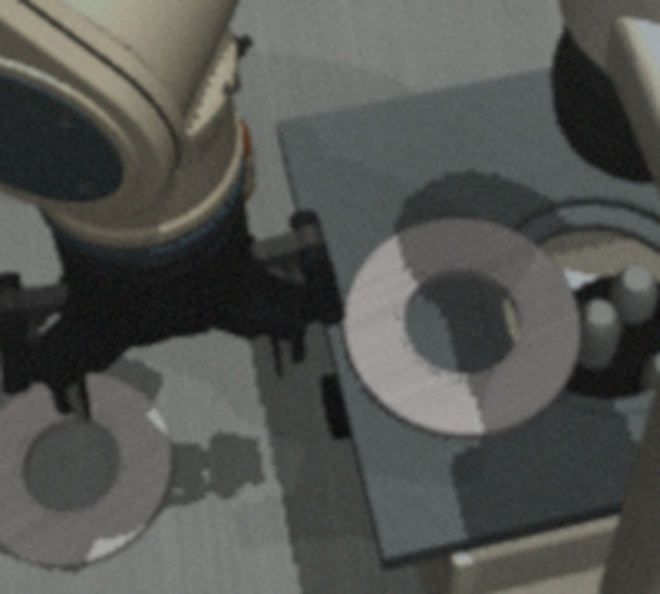

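View pics/w9.png

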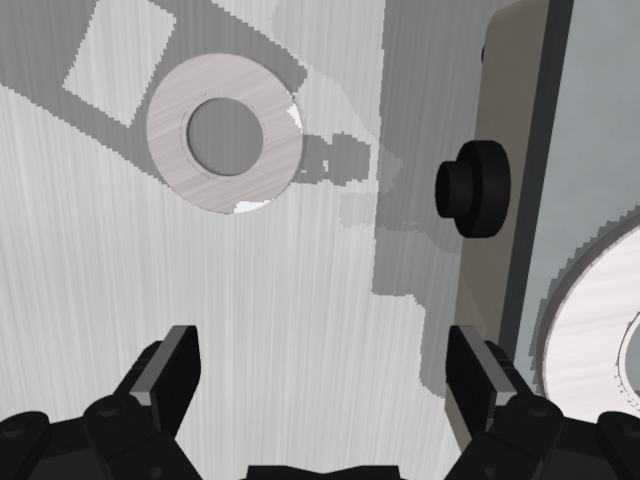

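Run:
```python
from h import *
K,P=cal("scene")
def onplaneY(px,y):
    d=np.array([(px[0]-K[0,2])/K[0,0],-(px[1]-K[1,2])/K[1,1],-1])@P[:3,:3].T
    return P[:3,3]+d*(y-P[1,3])/d[1]
for c in [(390,160),(408,165),(428,162),(355,103),(472,92),(503,95)]:
    px=np.array(c)/3.5+100
    print(c,[np.round(onplaneY(px,y),4) for y in (-0.171,-0.182,-0.193)])
```

```text
(390, 160) [array([ 0.4663, -0.171 ,  0.2093]), array([ 0.4521, -0.182 ,  0.1997]), array([ 0.4379, -0.193 ,  0.19  ])]
(408, 165) [array([ 0.4514, -0.171 ,  0.1988]), array([ 0.4369, -0.182 ,  0.1889]), array([ 0.4224, -0.193 ,  0.1791])]
(428, 162) [array([ 0.4333, -0.171 ,  0.1915]), array([ 0.4185, -0.182 ,  0.1815]), array([ 0.4037, -0.193 ,  0.1716])]
(355, 103) [array([ 0.4883, -0.171 ,  0.2534]), array([ 0.4745, -0.182 ,  0.2445]), array([ 0.4607, -0.193 ,  0.2357])]
(472, 92) [array([ 0.3845, -0.171 ,  0.2114]), array([ 0.3688, -0.182 ,  0.2018]), array([ 0.3532, -0.193 ,  0.1922])]
(503, 95) [array([ 0.3542, -0.171 ,  0.1955]), array([ 0.338 , -0.182 ,  0.1856]), array([ 0.3218, -0.193 ,  0.1757])]
```

The open fingertips come out at z ≈ 0.189, which matches TCP + 13 mm. I'll lower 5 mm and advance to contact.

```bash
python3 -m crank '[[1,0,0,0.005,0],[1,0,0,0.005,0],[1,0.006,0,0,0],[1,0.008,0,0,0],[1,0.008,0,0,0],[1,0.006,0,0,0],[1,0.004,0,0,0],[1,0,0,0,0],[1,0,0,0,0],[1,0,0,0,0]]'
python3 - <<'E'
from h import *
go([0.4793,-0.1792,0.182])
K,P=cal("wrist");im=r.snapshot("wrist")[:,:,::-1];cv2.imwrite("pics/w10.png",im);np.save("pics/w10.npy",P)
cv2.imwrite("pics/s10.png",cv2.resize(r.snapshot("scene")[100:250,100:320,::-1],None,fx=3.5,fy=3.5,interpolation=cv2.INTER_CUBIC))
E
```

```text
time: 14.13
eef_pos: [0.4036, -0.1838, 0.1698]
eef_rot: [0.999, 0.035, -0.0, -0.0]
contact_force: [0.5, -0.2, -0.7]
grip_width: 0.0855
t 14.1333 tcp [ 0.4036 -0.1838  0.1698] yaw 4.0 tilt [-0. -0. -1.] g 0.0855 F [ 0.5 -0.2 -0.7] -> units [ 0.1517  0.0014 -0.0245]
```

View pics/s10.png

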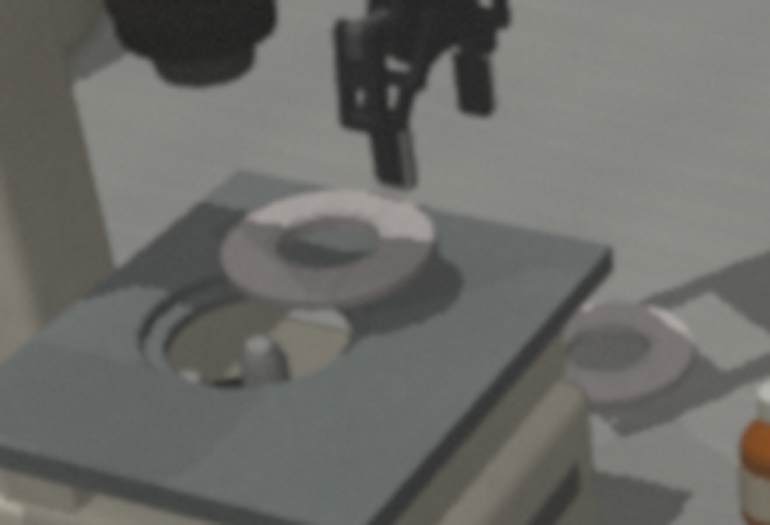

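View pics/w10.png

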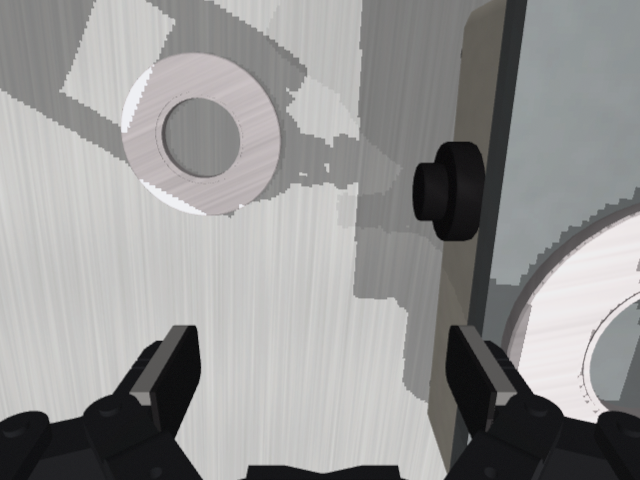

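```bash
python3 -m crank '[[1,0.006,0,0,0],[1,0.006,0,0,0],[1,0.006,0,0,0],[1,0.006,0,0,0],[1,0.006,0,0,0],[1,0.006,0,0,0],[1,0,0,0,0],[1,0,0,0,0],[1,0,0,0,0],[1,0,0,0,0]]'
python3 - <<'E'
from h import *
go([0.4793,-0.1792,0.182])
K,P=cal("wrist");im=r.snapshot("wrist")[:,:,::-1];cv2.imwrite("pics/w11.png",im);np.save("pics/w11.npy",P)
cv2.imwrite("pics/s11.png",cv2.resize(r.snapshot("scene")[100:250,100:320,::-1],None,fx=3.5,fy=3.5,interpolation=cv2.INTER_CUBIC))
E
```

```text
time: 15.07
eef_pos: [0.4217, -0.1826, 0.1698]
eef_rot: [0.999, 0.035, 0.0, 0.0]
contact_force: [-0.6, -0.7, -0.7]
grip_width: 0.0855
t 15.0667 tcp [ 0.4217 -0.1826  0.1698] yaw 3.99 tilt [ 0.  0. -1.] g 0.0855 F [-0.6 -0.7 -0.7] -> units [ 0.1154  0.0013 -0.0244]
```

View pics/s11.png

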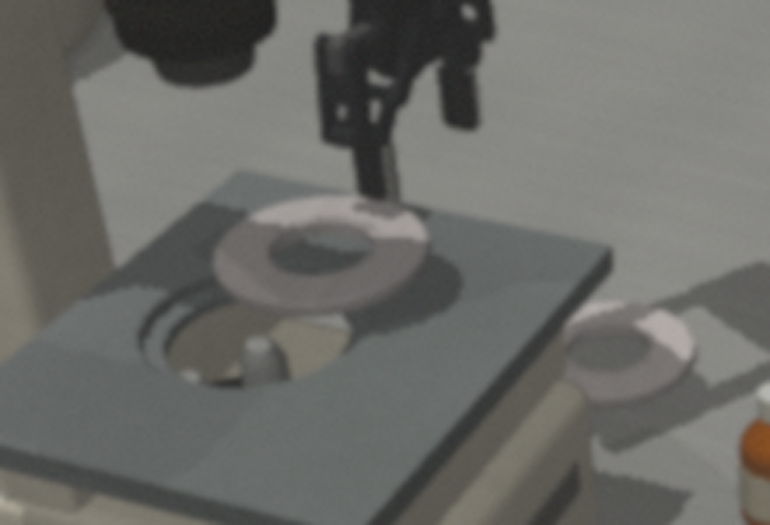

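View pics/w11.png

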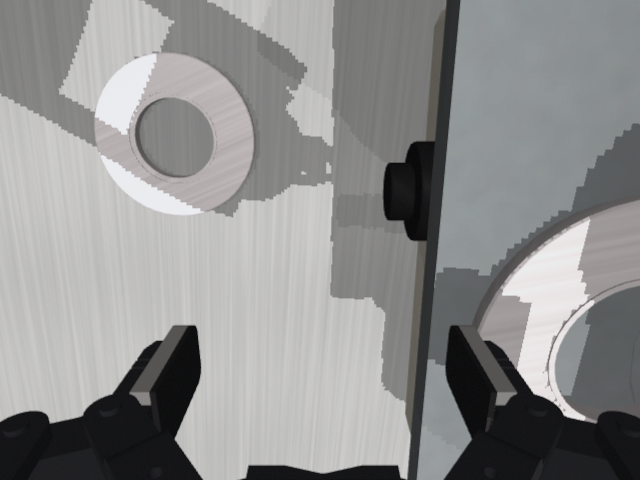

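The ring is being pushed cleanly: its left edge moved from crop x = 222 to 214, and the finger back sits behind it. Continuing slowly.

```bash
python3 -m crank '[[1,0.006,0,0,0],[1,0.008,0,0,0],[1,0.008,0,0,0],[1,0.008,0,0,0],[1,0.008,0,0,0],[1,0.008,0,0,0],[1,0.008,0,0,0],[1,0.006,0,0,0],[1,0,0,0,0],[1,0,0,0,0]]'
python3 - <<'E'
from h import *
go([0.4793,-0.1792,0.182])
K,P=cal("wrist");im=r.snapshot("wrist")[:,:,::-1];cv2.imwrite("pics/w12.png",im);np.save("pics/w12.npy",P)
cv2.imwrite("pics/s12.png",cv2.resize(r.snapshot("scene")[100:250,100:320,::-1],None,fx=3.5,fy=3.5,interpolation=cv2.INTER_CUBIC))
E
```

```text
time: 16.0
eef_pos: [0.452, -0.1805, 0.1699]
eef_rot: [0.999, 0.035, 0.0, 0.0]
contact_force: [-0.0, -0.4, 0.8]
grip_width: 0.0856
t 16.0 tcp [ 0.452  -0.1805  0.1699] yaw 4.01 tilt [ 0.  0. -1.] g 0.0856 F [-0.  -0.4  0.8] -> units [ 0.0547  0.0012 -0.0243]
```

View pics/s12.png

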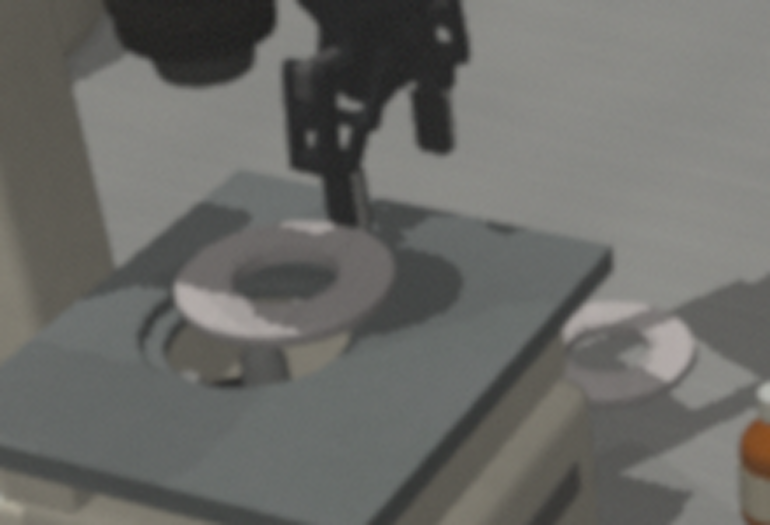

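View pics/w12.png

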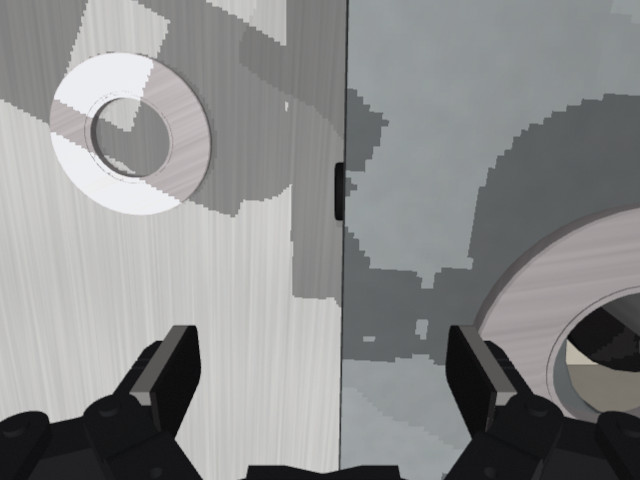

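Run:
```python
from h import *
K,P=cal("scene")
a=np.array([(174,288),(182,268),(205,247),(245,228),(305,220),(355,226),(385,245),(394,268),(385,295),(355,320),(310,335),(265,339),(220,328),(190,312)])/3.5+100
c1,R1=circ(toplane(a,0.188,K,P))
b=np.array([(263,222),(275,190),(310,168),(370,153),(430,158),(470,175),(484,200)])/3.3+[60,130]
c2,R2=circ(toplane(b,0.18,K,P))
c3=np.array([(140,335),(150,310),(170,290)])/3.5+100
print(c1,R1,c2,R2,np.hypot(*(toplane(c3,.18,K,P)[:,:2]-c2).T))
d=c2-c1;th=np.radians(4);print("along",d@[np.cos(th),np.sin(th)],"lat",d@[-np.sin(th),np.cos(th)])
K,_=cal("wrist")
for n,arc in (("w11",[(478,320),(490,296),(505,275),(525,254),(560,228),(600,210),(639,200)]),("w12",[(478,328),(492,300),(507,280),(530,258),(560,236),(600,217),(639,207)])):
    P=np.load(f"pics/{n}.npy");q=toplane(np.array(arc),0.188,K,P)
    # known radius fit
    from scipy.optimize import least_squares
    s=least_squares(lambda c:np.hypot(*(q[:,:2]-c).T)-0.0545,[0.55,-0.17])
    o=s.x;d=np.array([0.589,-0.172])-o
    print(n,o,np.round(s.fun,4),"along",d@[np.cos(th),np.sin(th)],"lat",d@[-np.sin(th),np.cos(th)])
```

```text
[ 0.5584641  -0.17417407] 0.05573393421017027 [ 0.59414191 -0.16982357] 0.057184579152721605 [0.0552036  0.05761199 0.06054679]
along 0.0358943772286805 lat 0.0018511429443172263
w11 [ 0.52495806 -0.1749383 ] [-0.0002 -0.      0.0001  0.0002  0.0003 -0.0001 -0.0002] along 0.06409090011105983 lat -0.0015361998458973175
w12 [ 0.55600847 -0.17502075] [-0.0002  0.0001  0.0001 -0.0001  0.0001  0.     -0.0001] along 0.03312187607864194 lat 0.0007120173251979308
```

The ring has drifted laterally by 1–2 mm because its path runs closer to world x than my push line. I'll back off slightly, turn the pusher 3.6° and push on, still short of the drop.

```bash
python3 -m crank '[[1,-0.004,0,0,0],[1,0,0,0,-0.06],[1,0.004,0,0,0],[1,0.005,0,0,0],[1,0.005,0,0,0],[1,0.005,0,0,0],[1,0.005,0,0,0],[1,0.005,0,0,0],[1,0.005,0,0,0],[1,0,0,0,0]]'
python3 - <<'E'
from h import *
go([0.4793,-0.1792,0.182])
K,P=cal("wrist");im=r.snapshot("wrist")[:,:,::-1];cv2.imwrite("pics/w13.png",im);np.save("pics/w13.npy",P)
cv2.imwrite("pics/s13.png",cv2.resize(r.snapshot("scene")[100:250,100:320,::-1],None,fx=3.5,fy=3.5,interpolation=cv2.INTER_CUBIC))
E
```

```text
time: 16.93
eef_pos: [0.4672, -0.1784, 0.1699]
eef_rot: [0.998, 0.066, 0.0, 0.0]
contact_force: [-0.2, -1.0, 2.8]
grip_width: 0.0851
t 16.9333 tcp [ 0.4672 -0.1784  0.1699] yaw 7.6 tilt [ 0.001  0.    -1.   ] g 0.0851 F [-0.2 -1.   2.8] -> units [ 0.0238  0.0048 -0.0242]
```

View pics/s13.png

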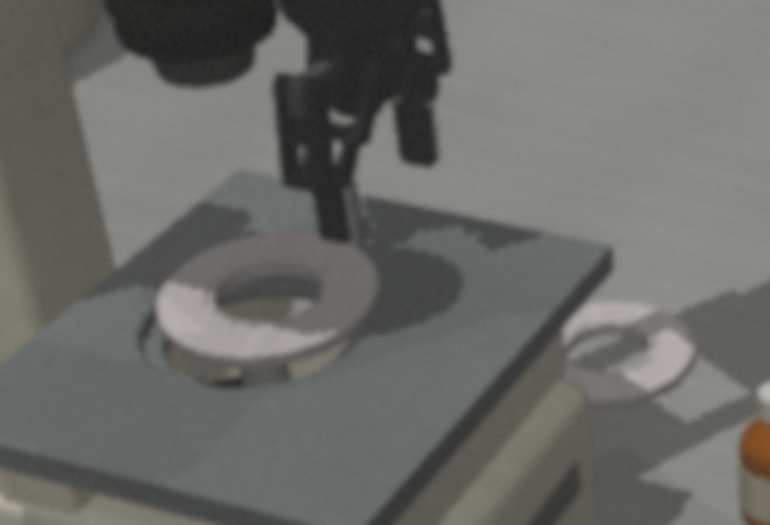

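View pics/w13.png

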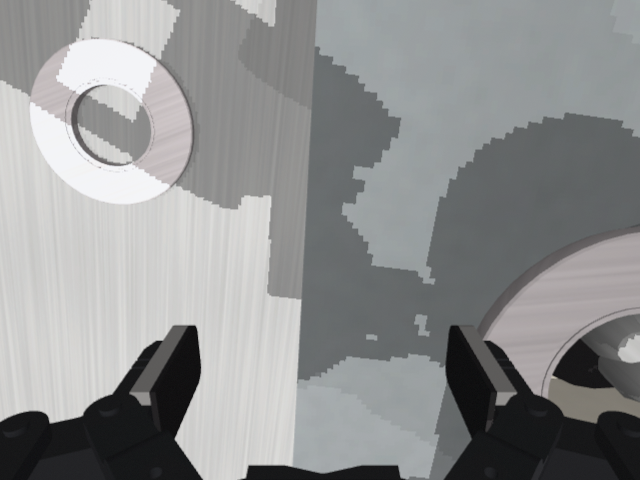

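Run:
```python
from h import *
from scipy.optimize import least_squares
th=np.radians(4)
K,P=cal("scene")
a=np.array([(156,303),(163,285),(185,263),(225,244),(280,236),(330,241),(365,257),(378,280),(370,308),(340,335),(295,352),(245,357),(200,347),(170,328)])/3.5+100
c1,R1=circ(toplane(a,0.188,K,P));c2=np.array([0.59414191,-0.16982357]);d=c2-c1
print(c1,R1,"along",d@[np.cos(th),np.sin(th)],"lat",d@[-np.sin(th),np.cos(th)])
K,_=cal("wrist")
P=np.load("pics/w13.npy");q=toplane(np.array([(483,333),(497,310),(515,290),(540,269),(575,247),(610,233),(639,226)]),0.188,K,P)
s=least_squares(lambda c:np.hypot(*(q[:,:2]-c).T)-0.0545,[0.55,-0.17]);o=s.x;d=np.array([0.589,-0.172])-o
print(o,np.round(s.fun,4),"along",d@[np.cos(th),np.sin(th)],"lat",d@[-np.sin(th),np.cos(th)])
_,p,R=st();print("ring in tool",R.T@np.r_[o-p[:2],0])
```

```text
[ 0.57529347 -0.17308248] 0.05550832079347868 along 0.019029854043641693 lat 0.001936171106427097
[ 0.57232582 -0.17250462] [ 0.0001  0.0002 -0.0001 -0.0002 -0.      0.      0.0001] along 0.016668763193921098 lat -0.0006597392185075686
ring in tool [1.05223941e-01 8.06887820e-03 7.84243680e-05]
```

The ring is flat at d ≈ 17–19 mm, so step 2's band is met. The contact point sits 8 mm off the finger's middle, so I'll recentre before the final push.

```bash
python3 -m crank '[[1,-0.006,0,0,0],[1,0,0.008,0,0],[1,0,0.008,0,0],[1,0.005,0,0,0],[1,0.004,0,0,0],[1,0.004,0,0,0],[1,0.004,0,0,0],[1,0.004,0,0,0],[1,0.004,0,0,0],[1,0,0,0,0]]'
python3 - <<'E'
from h import *
go([0.4793,-0.1792,0.182])
K,P=cal("wrist");im=r.snapshot("wrist")[:,:,::-1];cv2.imwrite("pics/w14.png",im);np.save("pics/w14.npy",P)
cv2.imwrite("pics/s14.png",cv2.resize(r.snapshot("scene")[100:250,100:320,::-1],None,fx=3.5,fy=3.5,interpolation=cv2.INTER_CUBIC))
E
```

```text
time: 17.87
eef_pos: [0.4779, -0.185, 0.1701]
eef_rot: [0.998, 0.066, 0.001, 0.0]
contact_force: [0.0, 1.2, 3.7]
grip_width: 0.0854
t 17.8667 tcp [ 0.4779 -0.185   0.1701] yaw 7.6 tilt [ 0.001  0.    -1.   ] g 0.0854 F [0.  1.2 3.7] -> units [ 0.0044 -0.0112 -0.0239]
```

View pics/s14.png

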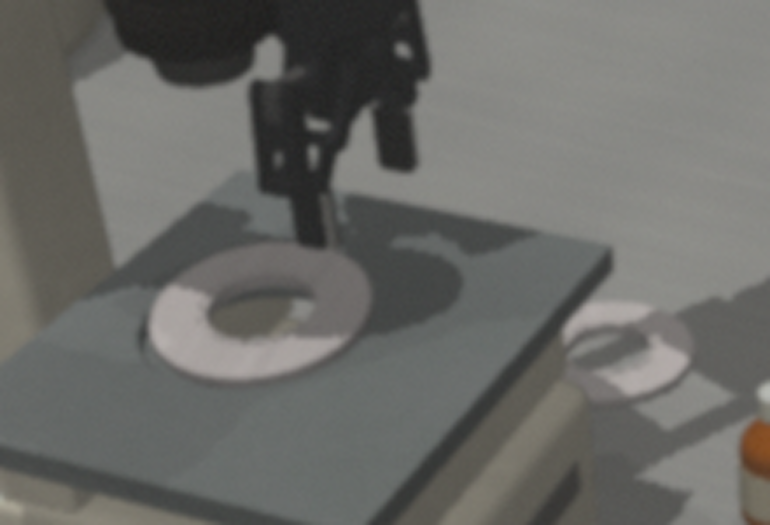

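View pics/w14.png

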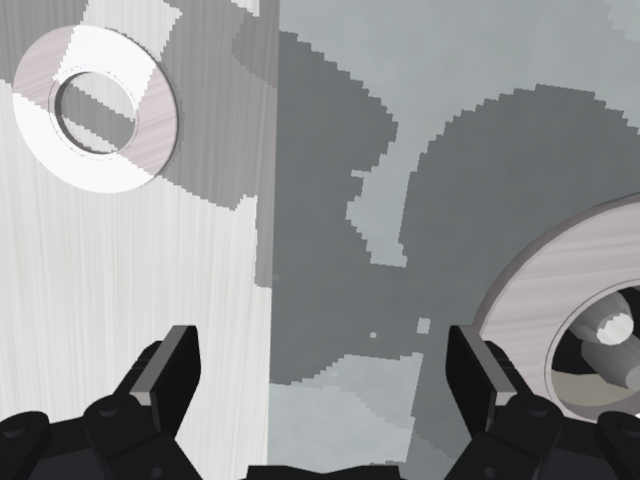

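The ring's leading edge has tipped into the recess, as expected. Continuing in 1.5 mm steps.

```bash
python3 -m crank '[[1,0.003,0,0,0],[1,0.003,0,0,0],[1,0.003,0,0,0],[1,0.003,0,0,0],[1,0.003,0,0,0],[1,0,0,0,0],[1,0,0,0,0],[1,0,0,0,0],[1,0,0,0,0],[1,0,0,0,0]]'
python3 - <<'E'
from h import *
go([0.4793,-0.1792,0.182])
K,P=cal("wrist");im=r.snapshot("wrist")[:,:,::-1];cv2.imwrite("pics/w15.png",im);np.save("pics/w15.npy",P)
cv2.imwrite("pics/s15.png",cv2.resize(r.snapshot("scene")[100:250,100:320,::-1],None,fx=3.5,fy=3.5,interpolation=cv2.INTER_CUBIC))
E
```

```text
time: 18.8
eef_pos: [0.4843, -0.184, 0.1698]
eef_rot: [0.998, 0.066, -0.0, -0.0]
contact_force: [-0.5, 1.0, -0.2]
grip_width: 0.0855
t 18.8 tcp [ 0.4843 -0.184   0.1698] yaw 7.6 tilt [-0. -0. -1.] g 0.0855 F [-0.5  1.  -0.2] -> units [-0.0087 -0.0109 -0.0244]
```

View pics/s15.png

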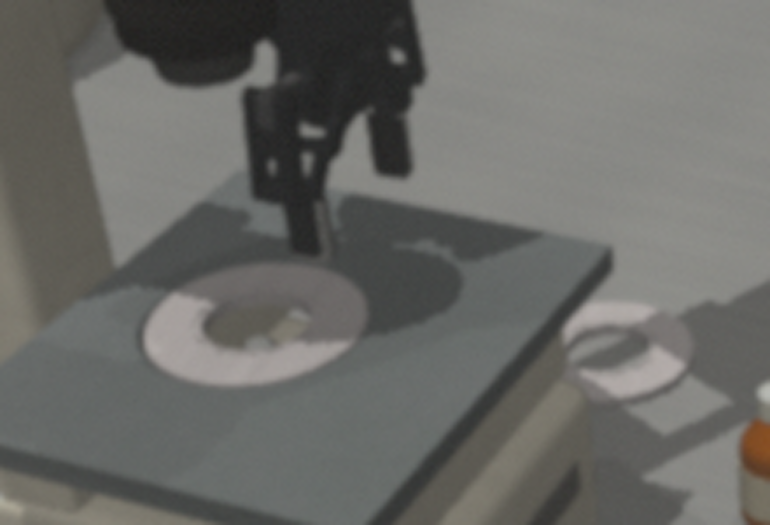

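View pics/w15.png

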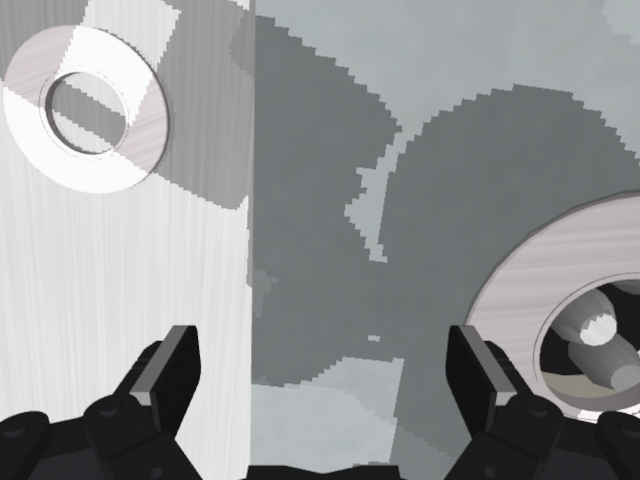

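The ring shows no rim thickness in either view and the wrist force is back to zero, so it looks dropped in. I'll back away, rise, and verify.

```bash
python3 -m crank '[[1,-0.02,0,0,0],[1,-0.04,0,0,0],[1,-0.06,0,0,0],[1,-0.03,0,-0.04,0],[1,0,0,-0.07,0],[1,0,0,-0.07,0],[1,0,0,-0.07,0],[1,0,0,-0.05,0],[1,0,0,-0.02,0],[1,0,0,0,0]]'
python3 - <<'E'
from h import *
go([0.4793,-0.1792,0.182])
K,P=cal("wrist");im=r.snapshot("wrist")[:,:,::-1];cv2.imwrite("pics/w16.png",im);np.save("pics/w16.npy",P)
cv2.imwrite("pics/s16.png",cv2.resize(r.snapshot("scene")[130:270,60:300,::-1],None,fx=3.3,fy=3.3,interpolation=cv2.INTER_CUBIC))
E
```

```text
time: 19.73
eef_pos: [0.4106, -0.1946, 0.3321]
eef_rot: [0.998, 0.066, 0.002, 0.001]
contact_force: [1.3, 0.1, 0.2]
grip_width: 0.0857
t 19.7333 tcp [ 0.4106 -0.1946  0.3321] yaw 7.58 tilt [ 0.004  0.003 -1.   ] g 0.0857 F [1.3 0.1 0.2] -> units [ 0.139  -0.0132  0.3007]
```

View pics/s16.png

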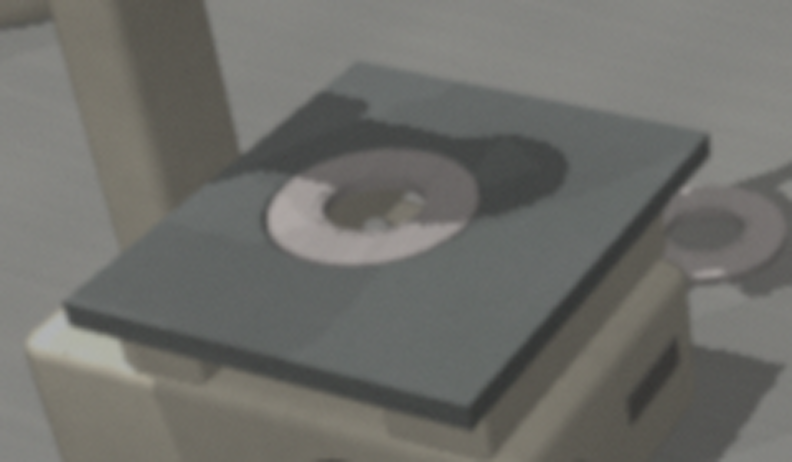

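View pics/w16.png

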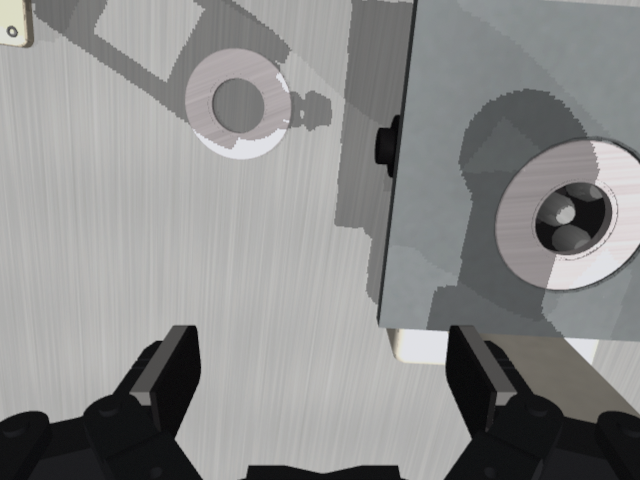

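The insert is flush in the recess: no rim thickness, with an even thin dark seam around it. Now on to the small tray.

```bash
python3 -m crank '[[0.8,0.03,-0.046,0,0],[0.8,0.044,-0.068,0,0],[0.8,0.044,-0.068,0,0],[0.8,0.044,-0.068,0,0],[0.8,0.044,-0.068,0,0],[0.8,0.044,-0.068,0,0],[0.8,0.044,-0.068,0,0],[0.8,0.044,-0.068,0,0],[0.8,0.044,-0.068,0,0],[0.8,0.044,-0.068,0,0]]'
python3 -m crank '[[0.8,0.044,-0.068,0.02,0],[0.8,0.04,-0.061,0.03,0],[0.8,0,0,0.05,-0.1],[0.8,0,0,0.06,0],[0.8,0,0,0.05,0],[0.8,0,0,0.03,0],[0.8,0,0,0.01,0],[0.8,0,0,0,0],[0.8,0,0,0,0],[0.8,0,0,0,0]]'
python3 - <<'E'
from h import *
go([0.6127,0.2313,0.182])
K,P=cal("wrist");im=r.snapshot("wrist")[:,:,::-1];cv2.imwrite("pics/w17.png",im);np.save("pics/w17.npy",P)
E
```

```text
time: 20.67
eef_pos: [0.577, 0.162, 0.3266]
eef_rot: [0.998, 0.066, -0.002, 0.001]
contact_force: [1.9, -0.6, 0.1]
grip_width: 0.0768
time: 21.5
eef_pos: [0.6113, 0.2298, 0.2056]
eef_rot: [0.993, 0.118, 0.001, -0.0]
contact_force: [-0.1, 1.0, -0.3]
grip_width: 0.0767
t 21.5 tcp [0.6113 0.2298 0.2056] yaw 13.58 tilt [ 0.001 -0.    -1.   ] g 0.0767 F [-0.1  1.  -0.3] -> units [ 0.0034 -0.0023  0.0471]
```

View pics/w17.png

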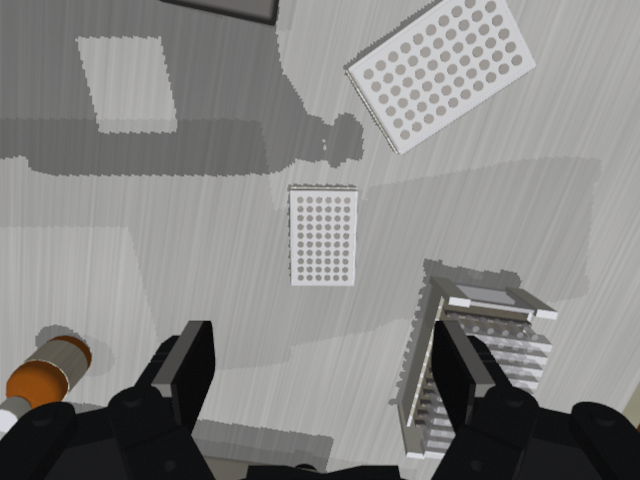

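Run:
```python
from h import *
K,_=cal("wrist");P=np.load("pics/w17.npy")
q=toplane(np.array([(290.5,189),(357,189),(354,286),(292,286)]),0.014,K,P)[:,:2];c=q.mean(0)
L=(q[0]+q[1]-q[2]-q[3])/2;W=(q[1]+q[2]-q[0]-q[3])/2
print(q,c,np.linalg.norm(L),np.linalg.norm(W),"yawL",np.degrees(np.arctan2(L[1],L[0]))-90,"yawW",np.degrees(np.arctan2(W[1],W[0])))
_,p,R=st();print("tray c in tool",R.T@np.r_[c-p[:2],0])
rk=toplane(np.array([(435,275),(405,455),(555,313)]),0.073,K,P);print("rack tool",(rk-p)@R)
```

```text
[[0.58480981 0.23655982]
 [0.63541435 0.24878363]
 [0.65452887 0.16789213]
 [0.60363005 0.15560441]] [0.61959577 0.20221   ] 0.08311657992338249 0.052210501854541284 yawL 13.191244854460862 yawW 13.576150042412221
tray c in tool [ 1.39931491e-03  2.87879481e-02 -2.52411072e-06]
rack tool [[0.07797534 0.03499131 0.13315945]
 [0.06690306 0.19238005 0.13310842]
 [0.16576337 0.06432456 0.1333286 ]]
```

```bash
python3 -m crank '[[0.8,0.003,-0.002,0.05,0],[0.8,0,0,0.07,0],[0.8,0,0,0.07,0],[0.8,0,0,0.07,0],[0.8,0,0,0.06,0],[0.8,0,0,0.045,0],[0.8,0,0,0.025,0],[0.8,0,0,0.014,0],[0.8,0,0,0,0],[0.8,0,0,0,0]]' 25
python3 - <<'E'
from h import *
go([0.6127,0.2313,0.182])
K,P=cal("wrist");im=r.snapshot("wrist")[:,:,::-1];cv2.imwrite("pics/w18.png",im);np.save("pics/w18.npy",P)
E
```

```text
time: 22.38
eef_pos: [0.613, 0.2314, 0.0041]
eef_rot: [0.993, 0.118, 0.001, -0.0]
contact_force: [-0.3, -0.4, 0.3]
grip_width: 0.0768
t 22.3833 tcp [0.613  0.2314 0.0041] yaw 13.59 tilt [ 0.002 -0.    -1.   ] g 0.0768 F [-0.3 -0.4  0.3] -> units [ 0.000e+00 -1.000e-04 -3.557e-01]
```

View pics/w18.png

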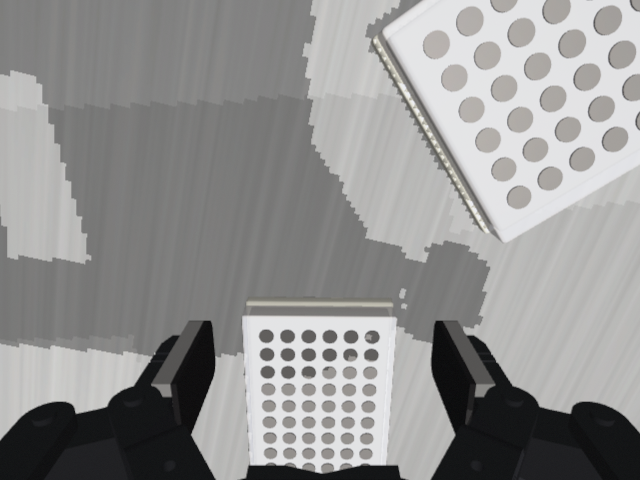

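```bash
python3 -m crank '[[0.8,0,0,0.003,0],[0.8,0,0,0.002,0],[0.5,0,0,0,0],[0.3,0,0,0,0],[0,0,0,0,0],[0,0,0,0,0],[0,0,0,0,0],[0,0,0,0,0],[0,0,0,-0.01,0],[0,0,0,-0.02,0]]' 30
python3 - <<'E'
from h import *
go([0.6127,0.2313,0.182])
K,P=cal("wrist");im=r.snapshot("wrist")[:,:,::-1];cv2.imwrite("pics/w19.png",im);np.save("pics/w19.npy",P)
E
```

```text
time: 23.27
eef_pos: [0.6109, 0.2306, 0.0145]
eef_rot: [0.993, 0.118, -0.001, 0.0]
contact_force: [-0.2, -0.1, -0.6]
grip_width: 0.053
t 23.2667 tcp [0.6109 0.2306 0.0145] yaw 13.59 tilt [-0.003  0.    -1.   ] g 0.053 F [-0.2 -0.1 -0.6] -> units [ 2.900e-03 -3.000e-04 -3.349e-01]
```

View pics/w19.png

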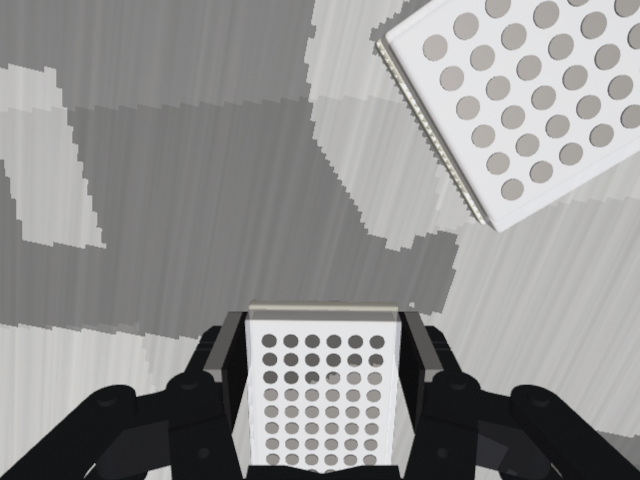

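The tray is gripped at its end with a 53 mm opening. I'll lift it and carry it over.

```bash
python3 -m crank '[[0,0,0,-0.04,0],[0,0,0,-0.06,0],[0,0,0,-0.07,0],[0,0,0,-0.07,0],[0,-0.015,0.02,-0.07,0],[0,-0.025,0.033,-0.07,0],[0,-0.025,0.033,-0.07,0],[0,-0.036,0.048,-0.05,0],[0,-0.036,0.048,-0.05,0],[0,-0.045,0.06,-0.02,0]]' 30
python3 -m crank '[[0,-0.045,0.06,0,0],[0,-0.045,0.06,0,0],[0,-0.045,0.06,0,0],[0,-0.045,0.06,0,0],[0,-0.045,0.06,0,0],[0,-0.045,0.06,0,0],[0,-0.04,0.055,0,0],[0,-0.03,0.04,0,0],[0,-0.016,0.02,0,0],[0,0,0,0,-0.06]]'
python3 -m crank '[[0,0,0,0,-0.11],[0,0,0,0,-0.115],[0,0,0,0,-0.115],[0,0,0,0,-0.115],[0,0,0,0,-0.115],[0,0,0,0,-0.115],[0,0,0,0,-0.115],[0,0,0,0,-0.115],[0,0,0,0,-0.115],[0,0,0,0,-0.115]]'
python3 -c "
from h import *
go([0.434,-0.183,0.2])"
```

```text
time: 24.15
eef_pos: [0.5532, 0.092, 0.3048]
eef_rot: [0.993, 0.119, 0.003, -0.0]
contact_force: [0.8, -0.7, -0.4]
grip_width: 0.0529
time: 24.98
eef_pos: [0.4335, -0.1828, 0.3008]
eef_rot: [0.989, 0.148, 0.0, 0.0]
contact_force: [1.4, -0.6, -0.8]
grip_width: 0.0532
time: 25.82
eef_pos: [0.4346, -0.1806, 0.3007]
eef_rot: [0.73, 0.684, 0.0, 0.0]
contact_force: [-0.0, -0.3, -0.6]
grip_width: 0.0533
t 25.8167 tcp [ 0.4346 -0.1806  0.3007] yaw 86.24 tilt [-0.  0. -1.] g 0.0533 F [-0.  -0.3 -0.6] -> units [-0.0049 -0.001   0.2015]
```

```bash
python3 -m crank '[[0,0,0,0,-0.065],[0,0,0,0.02,-0.065],[0,0,0,0.04,0],[0,0,0,0.05,0],[0,0,0,0.05,0],[0,0,0,0.03,0],[0,0,0,0.01,0],[0,0,0,0,0],[0,0,0,0,0],[0,0,0,0,0]]'
python3 - <<'E'
from h import *
go([0.4843,-0.1793,0.1826])
K,P=cal("wrist");im=r.snapshot("wrist")[:,:,::-1];cv2.imwrite("pics/w20.png",im);np.save("pics/w20.npy",P)
cv2.imwrite("pics/s20.png",cv2.resize(r.snapshot("scene")[100:250,100:320,::-1],None,fx=3.5,fy=3.5,interpolation=cv2.INTER_CUBIC))
E
```

```text
time: 26.65
eef_pos: [0.4356, -0.181, 0.2016]
eef_rot: [0.684, 0.73, 0.0, 0.001]
contact_force: [0.5, 0.6, -0.4]
grip_width: 0.0531
t 26.65 tcp [ 0.4356 -0.181   0.2016] yaw 93.7 tilt [-0.001  0.002 -1.   ] g 0.0531 F [ 0.5  0.6 -0.4] -> units [-0.0028  0.0973  0.0383]
```

View pics/s20.png

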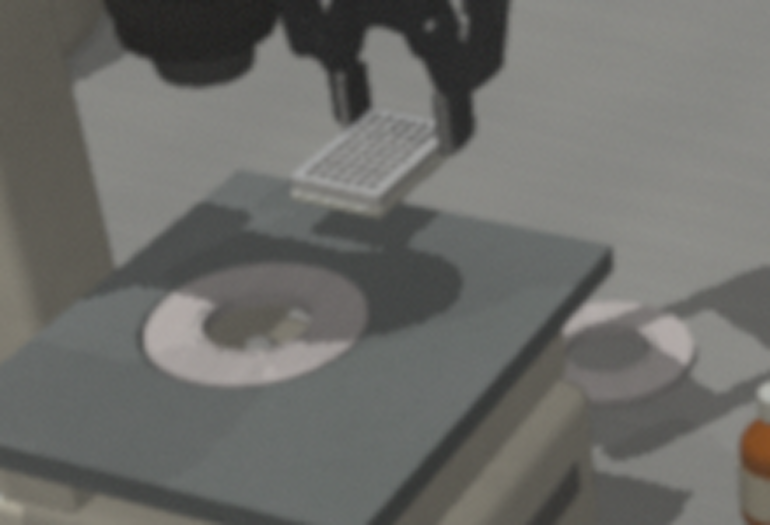

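View pics/w20.png

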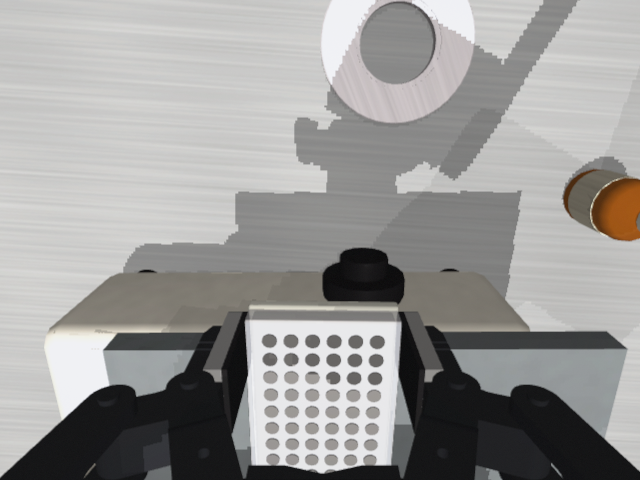

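```bash
python3 -m crank '[[0,-0.003,0.02,0,0],[0,0,0.03,0,0],[0,0,0.03,0,0],[0,0,0.017,0,0],[0,0,0,0.01,0],[0,0,0,0.01,0],[0,0,0,0.008,0],[0,0,0,0.005,0],[0,0,0,0,0],[0,0,0,0,0]]'
python3 -m crank '[[0,0,0,0.001,0],[0,0,0,0.001,0],[0,0,0,0,0],[0,0,0,0.001,0],[0,0,0,0,0],[0,0,0,0,0],[0,0,0,0,0],[0,0,0,0,0],[0,0,0,0,0],[0,0,0,0,0]]'
python3 - <<'E'
from h import *
go([0.4843,-0.1793,0.1826])
cv2.imwrite("pics/s21.png",cv2.resize(r.snapshot("scene")[100:250,100:320,::-1],None,fx=3.5,fy=3.5,interpolation=cv2.INTER_CUBIC))
E
```

```text
time: 27.58
eef_pos: [0.4827, -0.179, 0.1836]
eef_rot: [0.684, 0.729, -0.0, -0.0]
contact_force: [0.9, -0.5, -0.7]
grip_width: 0.0532
time: 28.42
eef_pos: [0.4833, -0.179, 0.1823]
eef_rot: [0.684, 0.73, -0.0, 0.0]
contact_force: [0.4, -0.0, -1.1]
grip_width: 0.0533
t 28.4167 tcp [ 0.4833 -0.179   0.1823] yaw 93.7 tilt [-0.  0. -1.] g 0.0533 F [ 0.4 -0.  -1.1] -> units [-0.0007  0.0019 -0.0005]
```

View pics/s21.png

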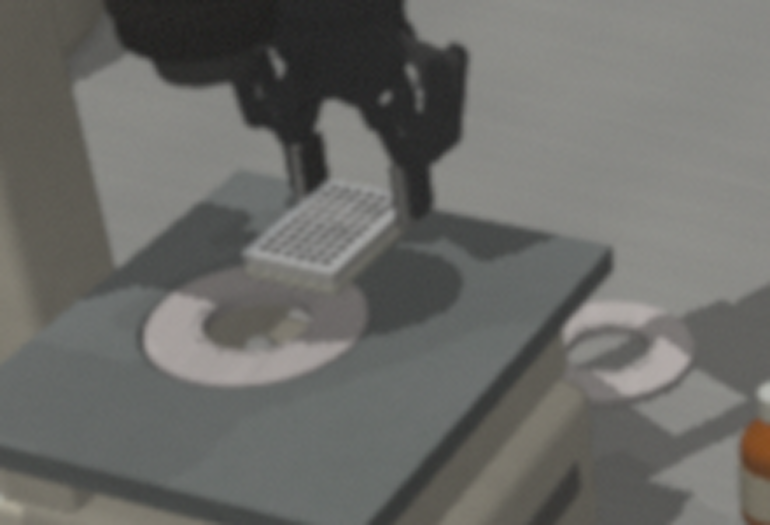

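```bash
python3 -m crank '[[0,0,0,0.001,0],[0,0,0,0,0],[0,0,0,0.001,0],[0,0,0,0,0],[0,0,0,0.001,0],[0,0,0,0,0],[0,0,0,0,0],[0,0,0,0,0],[0,0,0,0,0],[0,0,0,0,0]]'
python3 -c "
from h import *
go([0.4843,-0.1793,0.1826])"
```

```text
time: 29.3
eef_pos: [0.4833, -0.179, 0.181]
eef_rot: [0.684, 0.73, 0.0, 0.0]
contact_force: [-2.6, 0.5, 4.1]
grip_width: 0.0529
t 29.3 tcp [ 0.4833 -0.179   0.181 ] yaw 93.69 tilt [-0.  0. -1.] g 0.0529 F [-2.6  0.5  4.1] -> units [-0.0007  0.0019 -0.0032]
```

Contact: Fz is +4 N, so the tray is on the stage. Releasing, then rising and backing away.

```bash
python3 -m crank '[[0,0,0,-0.001,0],[0.28,0,0,0,0],[0.35,0,0,0,0],[0.5,0,0,0,0],[0.7,0,0,0,0],[0.8,0,0,0,0],[0.8,0,0,0,0],[0.8,0,0,-0.02,0],[0.8,0,-0.03,-0.05,0],[0.8,0,-0.05,-0.05,0]]'
python3 -m crank '[[1,0,-0.06,-0.06,0],[1,0,-0.04,-0.06,0],[1,0,-0.02,-0.03,0],[1,0,0,0,0.115],[1,0,0,0,0.115],[1,0,0,0,0.115],[1,0,0,0,0.115],[1,0,0,0,0.115],[1,0,0,0,0.115],[1,0,0,0,0.115]]'
python3 -m crank '[[1,0,0,0,0.115],[1,0,0,0,0.115],[1,0,0,0,0.115],[1,0,0,0,0.115],[1,0,0,0,0.115],[1,0,0,0,0.115],[1,0,0,0,0],[1,0,0,0,0],[1,0,0,0,0],[1,0,0,0,0]]'
python3 - <<'E'
from h import *
go([0.4843,-0.1793,0.1826])
K,P=cal("wrist");im=r.snapshot("wrist")[:,:,::-1];cv2.imwrite("pics/w22.png",im);np.save("pics/w22.npy",P)
cv2.imwrite("pics/s22.png",cv2.resize(r.snapshot("scene")[100:250,100:320,::-1],None,fx=3.5,fy=3.5,interpolation=cv2.INTER_CUBIC))
E
```

```text
time: 30.13
eef_pos: [0.4442, -0.1816, 0.242]
eef_rot: [0.684, 0.73, -0.0, -0.0]
contact_force: [-0.5, 0.0, 0.5]
grip_width: 0.0768
time: 30.97
eef_pos: [0.384, -0.1854, 0.3166]
eef_rot: [0.924, 0.383, 0.0, 0.0]
contact_force: [0.3, -0.0, -0.9]
grip_width: 0.0854
time: 31.8
eef_pos: [0.384, -0.1854, 0.316]
eef_rot: [0.999, 0.036, 0.0, 0.0]
contact_force: [-0.0, 0.1, 0.1]
grip_width: 0.0855
t 31.8 tcp [ 0.384  -0.1854  0.316 ] yaw 4.13 tilt [ 0.  0. -1.] g 0.0855 F [-0.   0.1  0.1] -> units [0.2008 0.0022 0.2669]
```

View pics/s22.png

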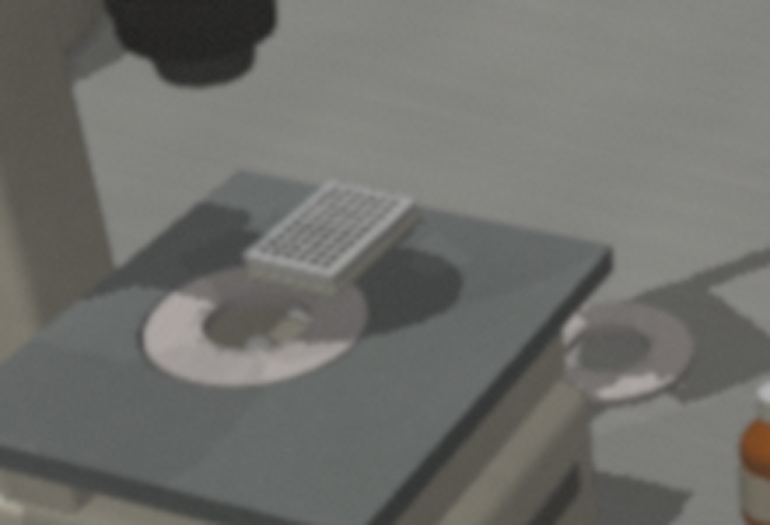

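View pics/w22.png

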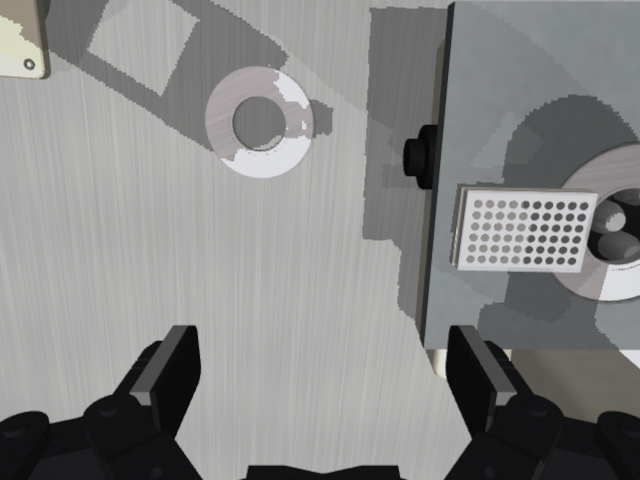

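Run:
```python
from h import *
K,_=cal("wrist");P=np.load("pics/w22.npy")
q=toplane(np.array([(467,189),(598,193),(581,272),(459,270)]),0.194,K,P)[:,:2];c=q.mean(0)
print(q,c,np.linalg.norm(q[0]-q[1]),np.linalg.norm(q[1]-q[2]),np.degrees(np.arctan2(*((q[1]+q[2]-q[0]-q[3])[::-1]))))
_,p,R=st();print("tray in tool",R.T@np.r_[c-p[:2],0], "rec in tool",R.T@np.r_[np.array([.589,-.172])-p[:2],0])
P=np.load("pics/w16.npy")
a=np.array([(496,215),(504,188),(527,161),(555,146),(590,138),(615,141),(639,152),(500,243),(515,269),(540,286),(568,291),(605,283),(628,265),(639,250)])
print(circ(toplane(a,0.18,K,P)))
```

```text
[[ 0.4720402  -0.15143713]
 [ 0.55366946 -0.14805936]
 [ 0.55712979 -0.20108307]
 [ 0.47647967 -0.2054943 ]] [ 0.51482978 -0.17651846] 0.08169911968535393 0.05313649739607279 2.7479436448757055
tray in tool [ 1.31133078e-01  4.26635012e-04 -3.36808244e-06] rec in tool [ 2.05436891e-01  1.18891316e-03 -5.27894639e-06]
(array([ 0.5901395 , -0.17096583]), np.float64(0.056472514181563044))
```

The tray lies flat 75 mm from the recess centre, 0.4 mm off the push line. The recess fit from the seated ring is (0.590, -0.171). Descending outside the stage edge and pushing from the tray's rear end.

```bash
python3 -m crank '[[1,0,0,0.04,0],[1,0,0,0.06,0],[1,0,0,0.06,0],[1,0,0,0.06,0],[1,0,0,0.04,0],[1,0,0,0.02,0],[1,0,0,0.007,0],[1,0,0,0,0],[1,0,0,0,0],[1,0,0,0,0]]'
python3 -m crank '[[1,0.01,0,0,0],[1,0.015,0,0,0],[1,0.015,0,0,0],[1,0.015,0,0,0],[1,0.012,0,0,0],[1,0.008,0,0,0],[1,0.006,0,0,0],[1,0.006,0,0,0],[1,0,0,0,0],[1,0,0,0,0]]'
python3 - <<'E'
from h import *
go([0.4843,-0.1793,0.1826])
K,P=cal("wrist");im=r.snapshot("wrist")[:,:,::-1];cv2.imwrite("pics/w23.png",im);np.save("pics/w23.npy",P)
cv2.imwrite("pics/s23.png",cv2.resize(r.snapshot("scene")[100:250,100:320,::-1],None,fx=3.5,fy=3.5,interpolation=cv2.INTER_CUBIC))
E
```

```text
time: 32.73
eef_pos: [0.3848, -0.1858, 0.1732]
eef_rot: [0.999, 0.035, 0.001, 0.0]
contact_force: [-0.3, -0.8, 0.4]
grip_width: 0.0854
time: 33.57
eef_pos: [0.4275, -0.1823, 0.1722]
eef_rot: [0.999, 0.035, 0.0, -0.0]
contact_force: [-0.6, -0.9, 0.1]
grip_width: 0.0852
t 33.5667 tcp [ 0.4275 -0.1823  0.1722] yaw 4.0 tilt [ 0. -0. -1.] g 0.0852 F [-0.6 -0.9  0.1] -> units [ 0.1137  0.0019 -0.0208]
```

View pics/s23.png

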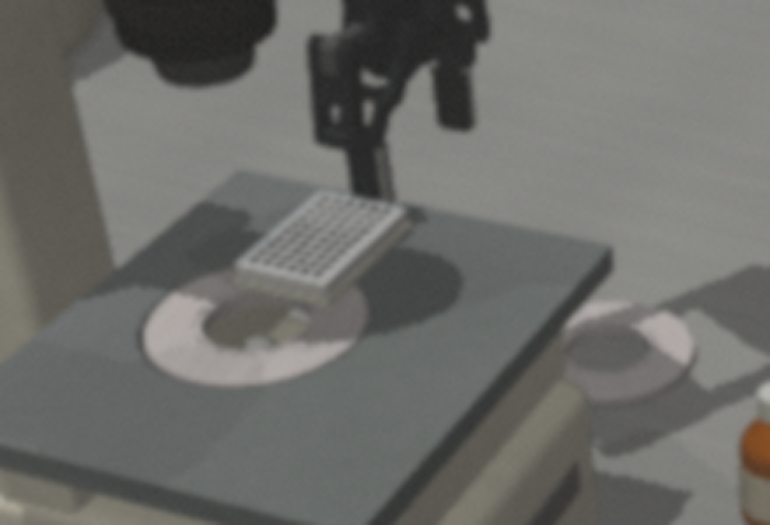

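View pics/w23.png

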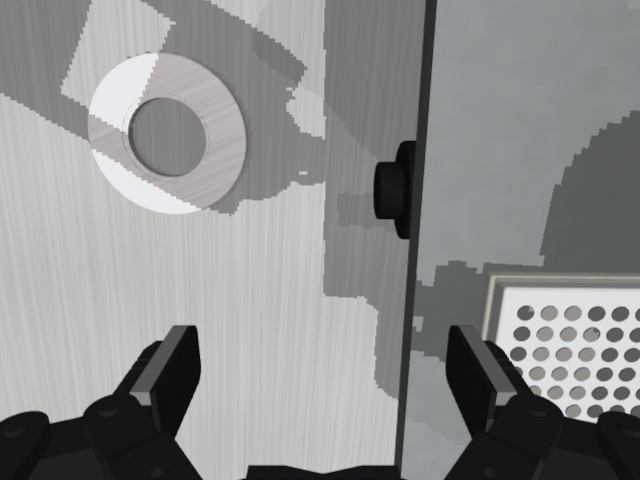

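The tray is moving with the pusher: its front-left corner went from crop (247,258) to (238,268). Pushing on.

```bash
python3 -m crank '[[1,0.006,0,0,0],[1,0.008,0,0,0],[1,0.008,0,0,0],[1,0.008,0,0,0],[1,0.008,0,0,0],[1,0.008,0,0,0],[1,0.008,0,0,0],[1,0.008,0,0,0],[1,0.006,0,0,0],[1,0,0,0,0]]'
python3 - <<'E'
from h import *
go([0.4843,-0.1793,0.1826])
K,P=cal("wrist");im=r.snapshot("wrist")[:,:,::-1];cv2.imwrite("pics/w24.png",im);np.save("pics/w24.npy",P)
cv2.imwrite("pics/s24.png",cv2.resize(r.snapshot("scene")[100:250,100:320,::-1],None,fx=3.5,fy=3.5,interpolation=cv2.INTER_CUBIC))
cv2.imwrite("pics/d24.png",cv2.resize(r.snapshot("side")[200:440,220:460,::-1],None,fx=2.4,fy=2.4,interpolation=cv2.INTER_CUBIC))
E
```

```text
time: 34.5
eef_pos: [0.4622, -0.18, 0.1724]
eef_rot: [0.999, 0.035, 0.0, 0.0]
contact_force: [-0.4, 0.3, -0.7]
grip_width: 0.0855
t 34.5 tcp [ 0.4622 -0.18    0.1724] yaw 4.01 tilt [ 0.001  0.    -1.   ] g 0.0855 F [-0.4  0.3 -0.7] -> units [ 0.0442  0.0016 -0.0204]
```

View pics/s24.png

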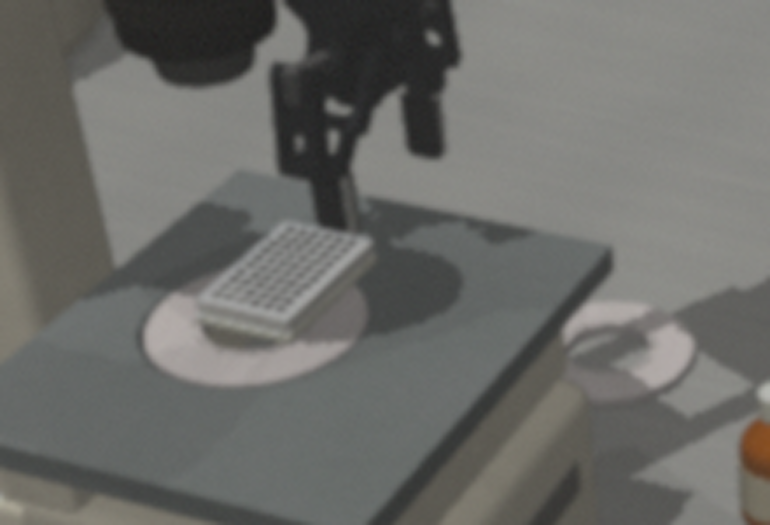

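View pics/d24.png

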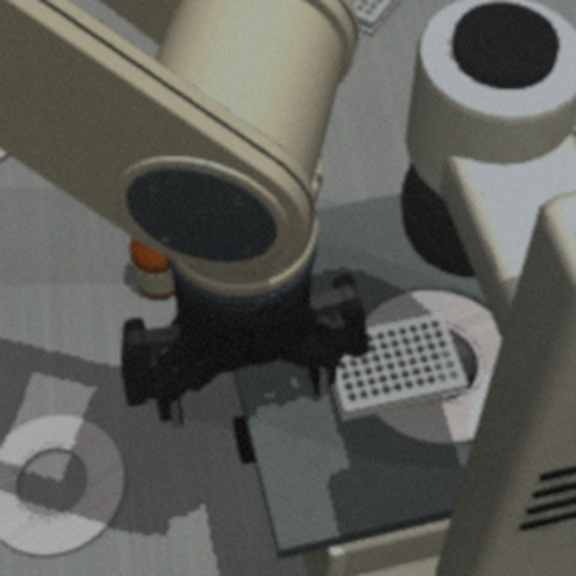

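View pics/w24.png

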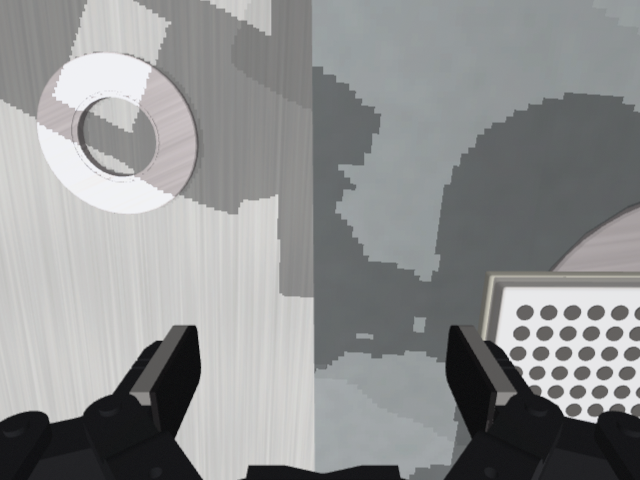

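```bash
python3 -m crank '[[1,0.006,0,0,0],[1,0.007,0,0,0],[1,0.007,0,0,0],[1,0.007,0,0,0],[1,0.007,0,0,0],[1,0.007,0,0,0],[1,0.007,0,0,0],[1,0.004,0,0,0],[1,0,0,0,0],[1,0,0,0,0]]'
python3 - <<'E'
from h import *
go([0.4843,-0.1793,0.1826])
cv2.imwrite("pics/s25.png",cv2.resize(r.snapshot("scene")[100:250,100:320,::-1],None,fx=3.5,fy=3.5,interpolation=cv2.INTER_CUBIC))
cv2.imwrite("pics/d25.png",cv2.resize(r.snapshot("side")[200:440,220:460,::-1],None,fx=2.4,fy=2.4,interpolation=cv2.INTER_CUBIC))
E
```

```text
time: 35.48
eef_pos: [0.4874, -0.1782, 0.1723]
eef_rot: [0.999, 0.035, 0.0, 0.0]
contact_force: [-0.1, 0.1, -0.1]
grip_width: 0.0856
t 35.4833 tcp [ 0.4874 -0.1782  0.1723] yaw 4.01 tilt [ 0.  0. -1.] g 0.0856 F [-0.1  0.1 -0.1] -> units [-0.0064  0.0018 -0.0207]
```

View pics/s25.png

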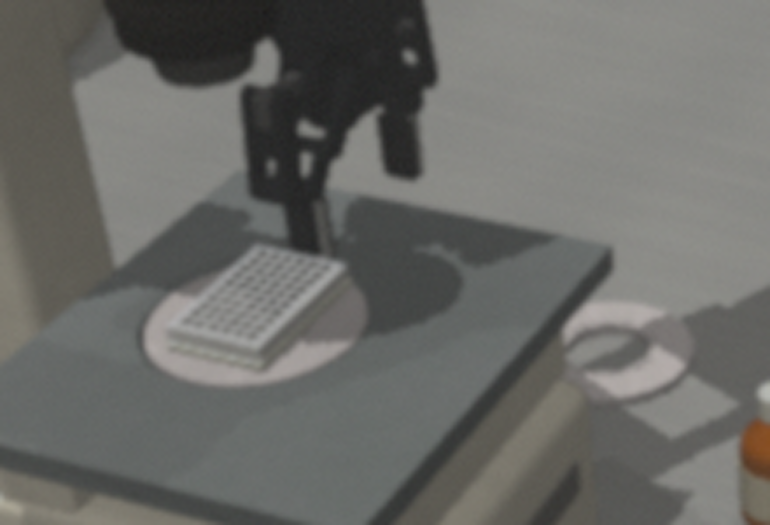

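View pics/d25.png

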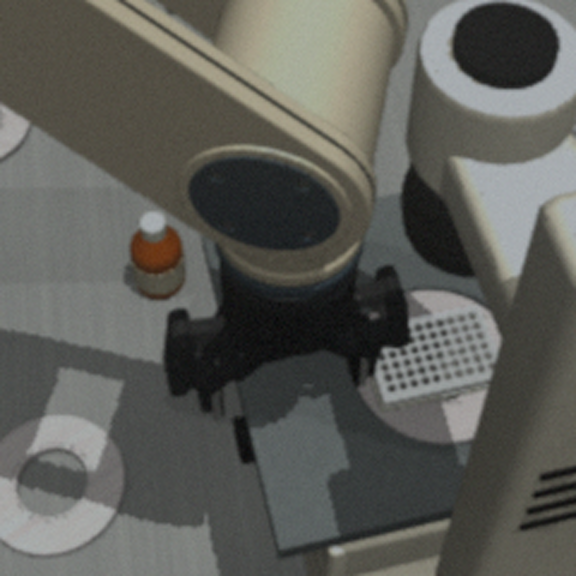

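Run:
```python
from h import *
K,P=cal("scene")
t=np.array([(258,245),(347,265),(262,353),(170,330)])/3.5+100
q=toplane(t,0.194,K,P)[:,:2];c=q.mean(0)
a=np.array([(267,218),(285,188),(320,165),(365,151),(415,148),(455,160),(478,183),(475,215),(450,240),(410,257),(360,265),(310,260),(280,245)])/3.3+[60,130]
c2,R=circ(toplane(a,0.18,K,P));d=c2-c;th=np.radians(4)
print(c,c2,R,"along",d@[np.cos(th),np.sin(th)],"lat",d@[-np.sin(th),np.cos(th)],[np.linalg.norm(q[i]-q[i-1]) for i in range(4)])
_,p,_=st();print(np.hypot(*(p[:2]-[.5895,-.1715])))
```

```text
[ 0.58724057 -0.16829843] [ 0.58947625 -0.17030075] 0.05575875320496676 along 0.002090567256243394 lat -0.0021533960789935497 [np.float64(0.08304580166678457), np.float64(0.0529979458750947), np.float64(0.08353119807314426), np.float64(0.05262631969677384)]
0.10249387743243214
```

The scene view puts the tray about 2 mm short, but the tool-based estimate says about 11 mm. I'll back off and measure it properly.

```bash
python3 -m crank '[[1,-0.02,0,0,0],[1,-0.04,0,0,0],[1,-0.06,0,0,0],[1,-0.03,0,-0.04,0],[1,0,0,-0.06,0],[1,0,0,-0.07,0],[1,0,0,-0.07,0],[1,0,0,-0.04,0],[1,0,0,-0.02,0],[1,0,0,0,0]]'
python3 - <<'E'
from h import *
go([0.4843,-0.1793,0.1826])
K,P=cal("wrist");im=r.snapshot("wrist")[:,:,::-1];cv2.imwrite("pics/w26.png",im);np.save("pics/w26.npy",P)
cv2.imwrite("pics/c26.png",cv2.resize(im[100:330,400:640],None,fx=3,fy=2.6,interpolation=cv2.INTER_CUBIC))
cv2.imwrite("pics/s26.png",cv2.resize(r.snapshot("scene")[100:250,100:320,::-1],None,fx=3.5,fy=3.5,interpolation=cv2.INTER_CUBIC))
E
```

```text
time: 36.42
eef_pos: [0.4129, -0.1839, 0.3242]
eef_rot: [0.999, 0.035, 0.002, 0.001]
contact_force: [-0.1, 0.3, -0.4]
grip_width: 0.0851
t 36.4167 tcp [ 0.4129 -0.1839  0.3242] yaw 3.98 tilt [ 0.004  0.002 -1.   ] g 0.0851 F [-0.1  0.3 -0.4] -> units [1.421e-01 2.000e-04 2.838e-01]
```

View pics/c26.png

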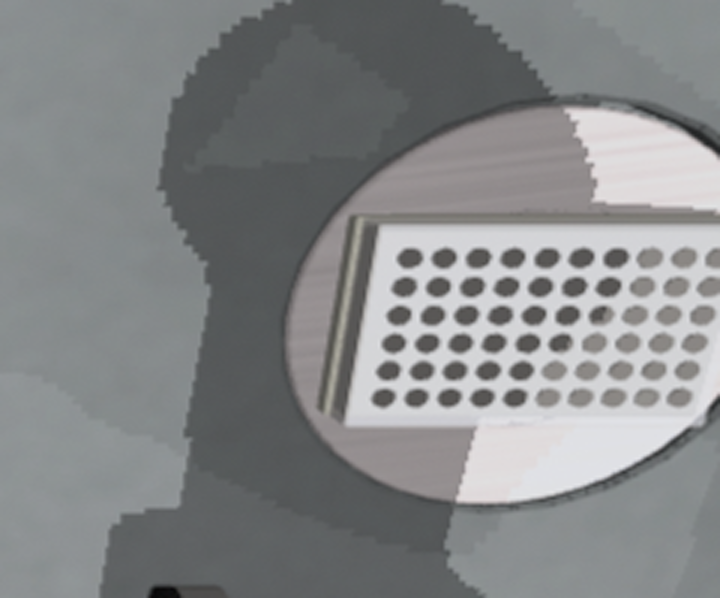

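View pics/s26.png

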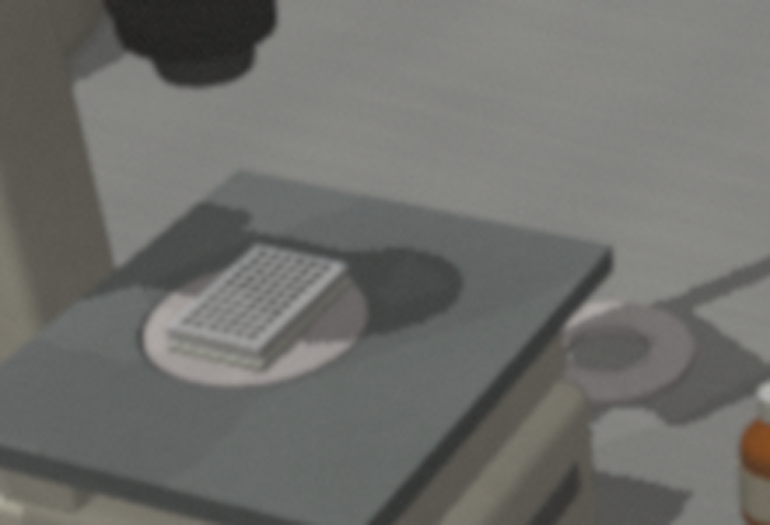

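Run:
```python
from h import *
K,_=cal("wrist");P=np.load("pics/w26.npy");S=np.array([3,2.6]);O=[400,100];th=np.radians(4)
ex=np.array([np.cos(th),np.sin(th)]);ey=np.array([-ex[1],ex[0]])
a=np.array([(286,335),(292,290),(315,240),(350,195),(410,145),(490,108),(575,95),(640,103),(300,395),(330,435),(370,470),(430,498),(490,507),(560,500),(640,470)])/S+O
q=toplane(a,0.18,K,P);c,R=circ(q);print("ring",c,R)
b=toplane(np.array([(350,215),(319,412)])/S+O,0.18,K,P)[:,:2];t=toplane(np.array([(380,225),(345,426)])/S+O,0.194,K,P)[:,:2]
for n,v in (("bottom",b),("top",t)):
    m=v.mean(0)-c;print(n,v,np.linalg.norm(v[0]-v[1]),"rear edge rel",m@ex*1000,m@ey*1000,"edge dir",np.degrees(np.arctan2(*(v[0]-v[1])[::-1]))-90)
```

```text
ring [ 0.59009402 -0.17077995] 0.05650300978598818
bottom [[ 0.54181695 -0.14804105]
 [ 0.54612824 -0.20222053]] 0.054350744752754324 rear edge rel -46.312570583658804 -1.1229790919199758 edge dir 4.549680278759055
top [[ 0.54216255 -0.14772763]
 [ 0.54603308 -0.20071307]] 0.053126617022573416 rear edge rel -46.124147204985604 -0.22348804925148566 edge dir 4.1779734389031375
```

The tray's rear edge is 46.2 mm behind the insert's centre, so the tray sits 5 mm short and under 1 mm off laterally. That is within 10 mm, but there is time to centre it: one more gentle 5 mm push.

```bash
python3 -m crank '[[1,0,0,0.04,0],[1,0,0,0.07,0],[1,0,0,0.07,0],[1,0,0,0.06,0],[1,0,0,0.04,0],[1,0,0,0.018,0],[1,0,0,0.005,0],[1,0.02,0,0,0],[1,0.03,0,0,0],[1,0.03,0,0,0]]'
python3 -m crank '[[1,0.03,0,0,0],[1,0.02,0,0,0],[1,0.01,0,0,0],[1,0.004,0,0,0],[1,0,0,0,0],[1,0,0,0,0],[1,0,0,0,0],[1,0,0,0,0],[1,0,0,0,0],[1,0,0,0,0]]'
python3 - <<'E'
from h import *
go([0.4924,-0.178,0.1723])
E
```

```text
time: 37.35
eef_pos: [0.4542, -0.181, 0.1721]
eef_rot: [0.999, 0.035, 0.001, 0.0]
contact_force: [0.9, -1.0, -0.4]
grip_width: 0.0854
time: 38.18
eef_pos: [0.484, -0.1785, 0.1708]
eef_rot: [0.999, 0.035, -0.0, -0.0]
contact_force: [-0.6, 0.7, 0.2]
grip_width: 0.0856
t 38.1833 tcp [ 0.484  -0.1785  0.1708] yaw 3.98 tilt [-0. -0. -1.] g 0.0856 F [-0.6  0.7  0.2] -> units [ 0.0167  0.0002 -0.0029]
```

```bash
python3 -m crank '[[1,0.003,0,0,0],[1,0.003,0,0,0],[1,0.003,0,0,0],[1,0.003,0,0,0],[1,0.003,0,0,0],[1,0.002,0,0,0],[1,0,0,0,0],[1,0,0,0,0],[1,0,0,0,0],[1,-0.005,0,0,0]]'
python3 -m crank '[[1,-0.02,0,0,0],[1,-0.04,0,0,0],[1,-0.06,0,0,0],[1,-0.03,0,-0.04,0],[1,0,0,-0.06,0],[1,0,0,-0.07,0],[1,0,0,-0.07,0],[1,0,0,-0.04,0],[1,0,0,-0.02,0],[1,0,0,0,0]]'
python3 - <<'E'
from h import *
go([0.4843,-0.1793,0.1826])
K,P=cal("wrist");im=r.snapshot("wrist")[:,:,::-1];cv2.imwrite("pics/w27.png",im);np.save("pics/w27.npy",P)
cv2.imwrite("pics/c27.png",cv2.resize(im[100:330,400:640],None,fx=3,fy=2.6,interpolation=cv2.INTER_CUBIC))
cv2.imwrite("pics/s27.png",r.snapshot("scene")[:,:,::-1])
E
```

```text
time: 39.02
eef_pos: [0.4906, -0.178, 0.1708]
eef_rot: [0.999, 0.035, 0.0, 0.0]
contact_force: [0.6, 0.0, 1.0]
grip_width: 0.0855
time: 39.85
eef_pos: [0.4159, -0.1837, 0.3227]
eef_rot: [0.999, 0.035, 0.002, 0.001]
contact_force: [0.9, 0.4, -0.7]
grip_width: 0.0855
t 39.85 tcp [ 0.4159 -0.1837  0.3227] yaw 3.99 tilt [ 0.004  0.002 -1.   ] g 0.0855 F [ 0.9  0.4 -0.7] -> units [1.362e-01 2.000e-04 2.807e-01]
```

View pics/c27.png

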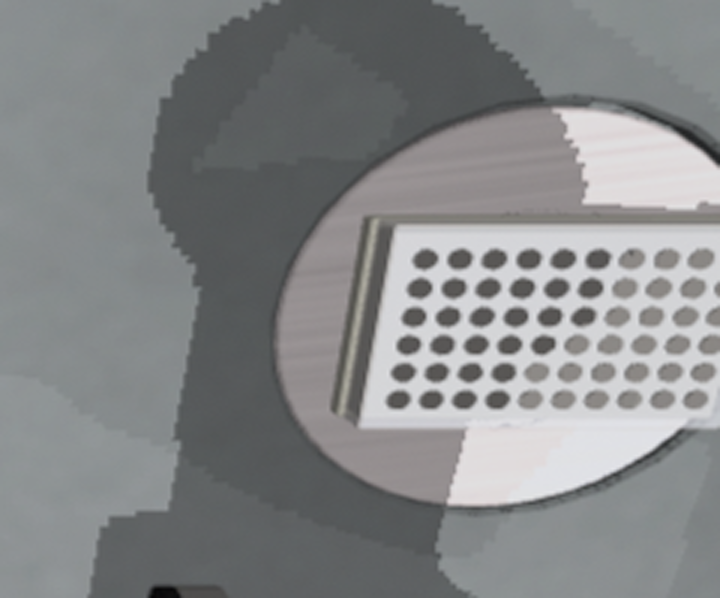

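View pics/s27.png

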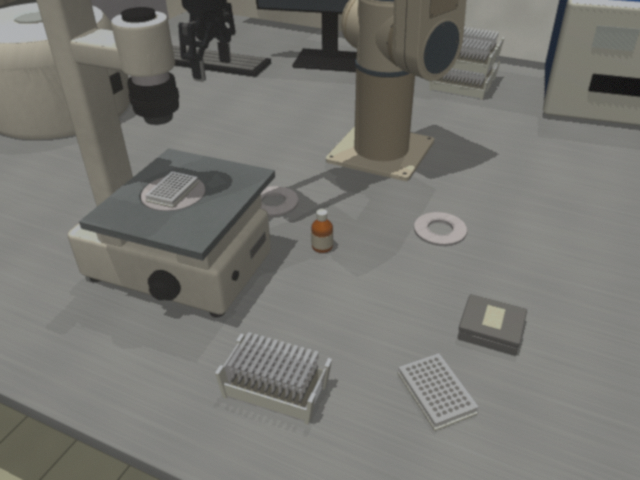

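Run:
```python
from h import *
K,_=cal("wrist");P=np.load("pics/w27.npy");S=np.array([3,2.6]);O=[400,100];th=np.radians(4)
ex=np.array([np.cos(th),np.sin(th)]);ey=np.array([-ex[1],ex[0]])
a=np.array([(275,335),(283,290),(305,240),(345,190),(400,145),(480,108),(560,95),(640,105),(290,395),(320,435),(360,470),(420,500),(475,507),(560,498),(630,468)])/S+O
c,R=circ(toplane(a,0.18,K,P));print("ring",c,R)
for z,pts in ((.18,[(363,217),(332,412)]),(.194,[(396,226),(358,427)])):
    v=toplane(np.array(pts)/S+O,z,K,P)[:,:2];m=v.mean(0)-c;print("rear edge rel mm",m@ex*1000,m@ey*1000)
r.job_done()
```

```text
ring [ 0.58971989 -0.17040067] 0.0561595128704508
rear edge rel mm -40.64766676532133 -1.328594359088962
rear edge rel mm -40.31169706968449 -0.4164745615633681
the job is handed in; nothing more can be done
```

I handed the job in at 40 s of the 61 s allowed, with the insert seated in the recess and the typing tray lying on it. The hand-in gave no verdict.

- **Insert:** I took the ring farthest from the base, pinched its web and laid it flat on the stage about 69 mm from the recess. I then pushed it under the condenser with the back of an open finger until it dropped in. It drifted 1–2 mm sideways on the way, and I corrected that by turning and recentring the pusher.
- **Tray:** I set the smaller tray down flat about 75 mm from the recess centre, partly on the insert. I then slid it over the hole in two pushes, because the gripper does not fit under the condenser.

**Last checks:**
- **Insert seating:** it looks flush and level in both views, and the fitted circle in the last wrist picture matches the recess to within about 2 mm. I judged the height by eye rather than measuring it.
- **Tray position:** its rear edge is 40.3–40.6 mm behind the insert's centre (41 would be exact) and about 1 mm to one side, well within the 10 mm limit.
- **Surroundings:** the slide box, card rack and bottle look unmoved in the last scene picture. I saw no sign of touching the condenser, and the gripper was clear and empty at hand-in.

**Disagreements:** after the first tray push, the scene camera put the tray 2 mm short, the wrist camera 5 mm and the tool position 11 mm. I went by the wrist camera and pushed about 5 mm more. The scene camera also differed from the wrist camera by 1–3 mm on the insert's sideways offset.

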